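# Find the boxed rail hanger by weight and hang it on the drying rail

## Task

One of these identical shut boxes holds a steel hanger: lift each to feel its weight and, without opening them, stand the light ones upright in the clear basket, leaving the heavy one out on the shelf. Only when it alone is left out, slide its lid fully open, lift the hanger out and hang it astride the wooden rail, then slide the lid shut again. Leave every lid shut, that box upright on the shelf, and the other things standing where they are.

Things in the scene. Friction and masses are not known exactly. Their poses are not given: they have to be found in the camera images.
- box1: purple plastic box, shut, 120 x 62 x 66 mm, walls and floor 4 mm. Its sliding lid adds 4 mm and carries a grip fin over the lid's centre (14 mm along the box, 34 mm across, 24 mm high, top 94 mm above the underside). Origin: centre of the underside; x along the 120 mm length, the way the lid slides open; z up. All boxes are alike outside; four or five are present.
- box2: a box just like box1. A light box (0.25 to 0.38 kg all told) is empty or holds a thin cork mat; one box is heavy (0.64 to 0.86 kg): it holds the steel hanger. Which one changes from start to start.
- box3: a box just like box1. The hanger (not tracked) is an inverted U of steel strap 30 mm wide, 6 mm thick: flat crown 48 mm long, two legs 50 mm long, 36 mm apart inside, 48 mm over their outsides, 56 mm high in all; thin pegs stick out 8 mm from the sides of each leg's foot. It fits over the rail's bar, is loose on it, and is well gripped across the outsides of its legs.
- box4: a box just like box1, or absent. In its box the hanger stands on its legs, crown up, in the middle (within 4 mm), one leg to the box's +x and one to -x, feet on the floor between two 6 mm high floor ribs. With the lid fully open there is room for fingers between its legs and the box's end walls, 32 mm each side.
- box5: a box just like box1, or absent
- mat: fixed reed mat, 270 x 440 x 4 mm, on which the boxes start, all pointing along the mat's +y (towards the robot's left), in two rows 116 mm apart, 130 mm apart within a row; the origin is at shelf level, the mat's top at z = 4 mm
- lid1 (a joint): sliding lid of box1: 0 shut, 0.118 m fully open, towards the box's +x; moves with about 0.5 N of friction and stays where it is left
- lid2 (a joint): sliding lid of box2: 0 shut, 0.118 m fully open, towards the box's +x; moves with about 0.5 N of friction and stays where it is left
- lid3 (a joint): sliding lid of box3: 0 shut, 0.118 m fully open, towards the box's +x; moves with about 0.5 N of friction and stays where it is left
- lid4 (a joint): sliding lid of box4: 0 shut, 0.118 m fully open, towards the box's +x; moves with about 0.5 N of friction and stays where it is left
- lid5 (a joint): sliding lid of box5: 0 shut, 0.118 m fully open, towards the box's +x; moves with about 0.5 N of friction and stays where it is left
- basket: clear plastic basket, fixed, open on top, 258 (x) x 298 (y) x 40 mm high outside, walls and floor 4 mm. Origin: centre of the underside.
- rail: fixed drying rail: a round wooden bar, 20 mm thick, 260 mm long, along this body's y, its axis 170 mm above the shelf (origin at shelf level under the bar's middle), on two thin steel posts 118 mm either side of the middle
- rail_mid (a point): middle of the bar's axis; its y runs along the bar
- flat_tin: bystander: low steel tin, 72 mm across and 40 mm high, standing on the mat behind the row of boxes

How it is judged (in metres and radians):
On the way, in this order (a step that is already met when the one before it is completed fails the run):
1. every box but one stands in the basket, the last upright on the shelf, all lids shut (((((x of box1 in the frame of basket above 0.16 m or x of box1 in the frame of basket below -0.16 m or y of box1 in the frame of basket above 0.18 m or y of box1 in the frame of basket below -0.18 m) and height (world z) of box1 below 0.02 m and angle between box1's own z axis and vertical below 0.15 rad) and (x of box2 in the frame of basket between -0.105 and 0.105 m and y of box2 in the frame of basket between -0.125 and 0.125 m and z of box2 in the frame of basket below 0.02 m and angle between box2's own z axis and vertical below 0.15 rad) and (x of box3 in the frame of basket between -0.105 and 0.105 m and y of box3 in the frame of basket between -0.125 and 0.125 m and z of box3 in the frame of basket below 0.02 m and angle between box3's own z axis and vertical below 0.15 rad) and (x of box4 in the frame of basket between -0.105 and 0.105 m and y of box4 in the frame of basket between -0.125 and 0.125 m and z of box4 in the frame of basket below 0.02 m and angle between box4's own z axis and vertical below 0.15 rad) and (x of box5 in the frame of basket between -0.105 and 0.105 m and y of box5 in the frame of basket between -0.125 and 0.125 m and z of box5 in the frame of basket below 0.02 m and angle between box5's own z axis and vertical below 0.15 rad)) or (((x of box2 in the frame of basket above 0.16 m or x of box2 in the frame of basket below -0.16 m or y of box2 in the frame of basket above 0.18 m or y of box2 in the frame of basket below -0.18 m) and height (world z) of box2 below 0.02 m and angle between box2's own z axis and vertical below 0.15 rad) and (x of box1 in the frame of basket between -0.105 and 0.105 m and y of box1 in the frame of basket between -0.125 and 0.125 m and z of box1 in the frame of basket below 0.02 m and angle between box1's own z axis and vertical below 0.15 rad) and (x of box3 in the frame of basket between -0.105 and 0.105 m and y of box3 in the frame of basket between -0.125 and 0.125 m and z of box3 in the frame of basket below 0.02 m and angle between box3's own z axis and vertical below 0.15 rad) and (x of box4 in the frame of basket between -0.105 and 0.105 m and y of box4 in the frame of basket between -0.125 and 0.125 m and z of box4 in the frame of basket below 0.02 m and angle between box4's own z axis and vertical below 0.15 rad) and (x of box5 in the frame of basket between -0.105 and 0.105 m and y of box5 in the frame of basket between -0.125 and 0.125 m and z of box5 in the frame of basket below 0.02 m and angle between box5's own z axis and vertical below 0.15 rad)) or (((x of box3 in the frame of basket above 0.16 m or x of box3 in the frame of basket below -0.16 m or y of box3 in the frame of basket above 0.18 m or y of box3 in the frame of basket below -0.18 m) and height (world z) of box3 below 0.02 m and angle between box3's own z axis and vertical below 0.15 rad) and (x of box1 in the frame of basket between -0.105 and 0.105 m and y of box1 in the frame of basket between -0.125 and 0.125 m and z of box1 in the frame of basket below 0.02 m and angle between box1's own z axis and vertical below 0.15 rad) and (x of box2 in the frame of basket between -0.105 and 0.105 m and y of box2 in the frame of basket between -0.125 and 0.125 m and z of box2 in the frame of basket below 0.02 m and angle between box2's own z axis and vertical below 0.15 rad) and (x of box4 in the frame of basket between -0.105 and 0.105 m and y of box4 in the frame of basket between -0.125 and 0.125 m and z of box4 in the frame of basket below 0.02 m and angle between box4's own z axis and vertical below 0.15 rad) and (x of box5 in the frame of basket between -0.105 and 0.105 m and y of box5 in the frame of basket between -0.125 and 0.125 m and z of box5 in the frame of basket below 0.02 m and angle between box5's own z axis and vertical below 0.15 rad))) and value of joint each of lid1, lid2, lid3, lid4, lid5 below 0.01 m), for 0.2 s.
2. the lid of the box left out is slid open (over 100 mm) (((value of joint lid1 above 0.1 m and (x of box1 in the frame of basket above 0.16 m or x of box1 in the frame of basket below -0.16 m or y of box1 in the frame of basket above 0.18 m or y of box1 in the frame of basket below -0.18 m)) or (value of joint lid2 above 0.1 m and (x of box2 in the frame of basket above 0.16 m or x of box2 in the frame of basket below -0.16 m or y of box2 in the frame of basket above 0.18 m or y of box2 in the frame of basket below -0.18 m)) or (value of joint lid3 above 0.1 m and (x of box3 in the frame of basket above 0.16 m or x of box3 in the frame of basket below -0.16 m or y of box3 in the frame of basket above 0.18 m or y of box3 in the frame of basket below -0.18 m)))), for 0.2 s.
3. the hanger hangs astride the rail, let go (contact force between rail and hanger above 2.5 N and height (world z) of hanger above 0.09 m and angle between hanger's own z axis and vertical below 0.35 rad and contact force between the arm and hanger below 0.1 N and linear speed of hanger below 0.05 m/s and x of hanger in the frame of rail between -0.02 and 0.02 m and y of hanger in the frame of rail between -0.11 and 0.11 m), for 0.3 s.
At the end, for the whole second after the job is handed in: The hanger hangs at rest astride the rail (within 110 mm of the bar's middle, upright to 0.35 rad), its weight on the bar; every light box stands upright on the basket's floor; the box that held it stands upright on the shelf outside the basket; every lid is shut to within 10 mm (all of step 1 and all of step 3); the robot touches nothing.
It fails at once if a lid is slid open while any other box is still outside the basket ((value of joint lid1 above 0.03 m and ((x of box2 in the frame of basket above 0.16 m or x of box2 in the frame of basket below -0.16 m or y of box2 in the frame of basket above 0.18 m or y of box2 in the frame of basket below -0.18 m) or (x of box3 in the frame of basket above 0.16 m or x of box3 in the frame of basket below -0.16 m or y of box3 in the frame of basket above 0.18 m or y of box3 in the frame of basket below -0.18 m) or (x of box4 in the frame of basket above 0.16 m or x of box4 in the frame of basket below -0.16 m or y of box4 in the frame of basket above 0.18 m or y of box4 in the frame of basket below -0.18 m) or (x of box5 in the frame of basket above 0.16 m or x of box5 in the frame of basket below -0.16 m or y of box5 in the frame of basket above 0.18 m or y of box5 in the frame of basket below -0.18 m))) or (value of joint lid2 above 0.03 m and ((x of box1 in the frame of basket above 0.16 m or x of box1 in the frame of basket below -0.16 m or y of box1 in the frame of basket above 0.18 m or y of box1 in the frame of basket below -0.18 m) or (x of box3 in the frame of basket above 0.16 m or x of box3 in the frame of basket below -0.16 m or y of box3 in the frame of basket above 0.18 m or y of box3 in the frame of basket below -0.18 m) or (x of box4 in the frame of basket above 0.16 m or x of box4 in the frame of basket below -0.16 m or y of box4 in the frame of basket above 0.18 m or y of box4 in the frame of basket below -0.18 m) or (x of box5 in the frame of basket above 0.16 m or x of box5 in the frame of basket below -0.16 m or y of box5 in the frame of basket above 0.18 m or y of box5 in the frame of basket below -0.18 m))) or (value of joint lid3 above 0.03 m and ((x of box1 in the frame of basket above 0.16 m or x of box1 in the frame of basket below -0.16 m or y of box1 in the frame of basket above 0.18 m or y of box1 in the frame of basket below -0.18 m) or (x of box2 in the frame of basket above 0.16 m or x of box2 in the frame of basket below -0.16 m or y of box2 in the frame of basket above 0.18 m or y of box2 in the frame of basket below -0.18 m) or (x of box4 in the frame of basket above 0.16 m or x of box4 in the frame of basket below -0.16 m or y of box4 in the frame of basket above 0.18 m or y of box4 in the frame of basket below -0.18 m) or (x of box5 in the frame of basket above 0.16 m or x of box5 in the frame of basket below -0.16 m or y of box5 in the frame of basket above 0.18 m or y of box5 in the frame of basket below -0.18 m)))).
It fails at once if a light box is opened while the hanger is still in its box ((value of joint lid1 above 0.03 m and (horizontal distance between hanger and box2 below 0.03 m or horizontal distance between hanger and box3 below 0.03 m) and height (world z) of hanger below 0.02 m and angle between hanger's own z axis and vertical below 0.15 rad) or (value of joint lid2 above 0.03 m and (horizontal distance between hanger and box1 below 0.03 m or horizontal distance between hanger and box3 below 0.03 m) and height (world z) of hanger below 0.02 m and angle between hanger's own z axis and vertical below 0.15 rad) or (value of joint lid3 above 0.03 m and (horizontal distance between hanger and box1 below 0.03 m or horizontal distance between hanger and box2 below 0.03 m) and height (world z) of hanger below 0.02 m and angle between hanger's own z axis and vertical below 0.15 rad) or value of joint any of lid4, lid5 above 0.03 m).
It fails at once if a bystander is knocked over or pushed more than 60 mm (distance of any of flat_tin, mug, tin, jar, bowl, paddle from where it was at the start of the episode above 0.06 m or angle between any of flat_tin, mug, tin, jar, bowl's own z axis and vertical above 0.6 rad).
Of box4, box5 only 1 to 2 are there at a start; the rules pass over those that are not, and their reading is None.
At some moment in a run one of box1, box2, box3, box4, box5 may be knocked a few centimetres aside while the robot is not near it.
It also fails if it takes over 210 s, if anything falls off the work surface, if the arm or the gripper's body presses on something with over 40 N, if the wrist force passes 120 N, or if a joint passes its speed limit or range.

## Robot

A 6-joint arm with a two-finger parallel gripper is mounted at the origin on the work surface. World frame = base frame: x ahead of the robot, y to its left, z up, the work surface at z = 0. Lengths are in m, angles in degrees, forces in N, time in s.
With the tool pointing down it reaches from about 0.3 to 0.75 m from the base axis. Payload 8.5 kg.
Tool frame: the origin (TCP) lies midway between the tips of the shut fingers; the grasp point (between the pads) lies 19 mm behind it (env.pinch_z is the z of the grasp point in the tool frame, in m); z points along the fingers, y is the line along which they close (so a half turn about z gives the same grasp; the last joint's range is limited). The gripper opens to 85 mm and grips with 20 to 120 N. Pads are 22 mm wide; open, the fingers measure 114 mm over their backs; the gripper's body (76 mm by 85 mm) begins 54 mm behind the grasp point. The pads swing forward as they close: fully open they stand 13 mm farther back than shut.
Start: joints at [-75.59, 21.807, 74.336, -0, 83.858, -12.336], TCP at [0.248, -0.491, 0.206] pointing down, gripper open.
Joint ranges: [-178.18, 178.18], [-50.72, 133.34], [12.68, 142.11], [-81.47, 261.47], [9.98, 163.14], [-165.26, 165.26]. Speed limits (degrees/s): [136.94, 136.94, 180, 180, 180, 180].

## Interface

Orientations are given as a 3x3 rotation matrix whose columns are the frame's x, y, z axes.
In Python, from rig import env gives the robot as it stands.
- The arm moves only by the tool arm_command, never from a script. Its argument "deltas" is a list of rows, each an object of numbers: "rx", "ry", "rz": the turn, a rotation vector about the tool's x, y, z in rad; "dx", "dy", "dz": the shift along the tool's x, y, z in m; "fingers": the finger opening in m, from 0 to 0.0854. In form: [{"rx": .., "ry": .., "rz": .., "dx": .., "dy": .., "dz": .., "fingers": ..}, ...]. A call has 1 to 12 rows; each row shifts and turns the commanded pose from where the row before left it, along the tool's axes as they then stand; what a row does not reach is not made up. A row lasts 1/10 s, in which the tool goes at most 50 mm and 8.59 degrees, less where a joint would pass 70% of its speed; a pose out of reach is approached as far as the arm can. A call is refused whole if a number of a shift passes 0.05 or a number of a turn 0.15, either way. A call with a gripper value outside its range is refused whole. The fingers move at their own pace and stop on an object; "squeeze" is the grip in N (left out, the last holds). Time passes only in rows, so rows that do not move let the fingers close. It gives the time, the measured TCP pose, the force, the opening and the grip force at its end, in the units of the state.
- env.observe(): the state, without advancing time (a new reading comes with each control period).
- env.get_image(name): name is "side" or "top"; returns a dict with "color" (420x560x3 uint8, blue, green, red), "camera_matrix" (3x3 intrinsics, pixels), "k1" (the pictures are not rectified: a ray, as slopes to the right and down, at radius r is drawn at 1 + k1 r^2 times it, then the intrinsics apply), "eye" and "orientation" of the camera in the world. Camera axes: x right, y up, looking along -z (the intrinsics and any distortion apply to the point x, -y, -z); pixel columns grow to the right and rows downward; lengths in m; the calibration is good to about 2 mm. A picture is of the moment at which its call begins. There is no depth.
- env.close_job(): hands the job in; it is judged then, once.
Trained networks look in a picture, given as the dict that the camera call returned (one of the last four; its "shot" number tells which), for a name from the list of things; names that differ only in an ending like _2 or _b are one class to them, and where a whole thing is asked for, a point or a joint stands for the part that bears it (a point fixed in the world has none). Each returns a list of dicts, best first, with "p" (0 to 1); they miss things now and then, are a little off and sometimes report something else, mostly with a low value. They report only what shows in the picture. A call takes as long as a camera call.
- env.look_for(query, picture): "box" ([left, top, right, bottom] in pixels, round what is visible of it).
- env.tip_of(query, picture): "location" ([column, row] in pixels: a listed point, or the origin of a listed thing).
The state is a dict: "time_s": time; "q": joint angles; "qvel": joint speeds; "joint_efforts": joint torques, N m; "position": TCP position; "tool_rot": TCP orientation; "ft_force": force on the tool from outside, world axes, zero at the start; "wrist_torque": the same for the moment, N m; "grip_width": finger opening in m; "gripper_force": force on a finger pad.
Only numpy, scipy, OpenCV 4.12 (cv2) and the standard library are available. Lean on these libraries where they do the work, as an engineer would, in place of code of your own. Each camera call takes 0.05 s, during which the arm holds its last target. There are 200 camera calls.

## Working session

There is one attempt and no reset: what is moved stays moved. The work goes in short steps, Python scripts to look and compute and a tool call to move; the robot and the scene stay as the last step left them, time stands still between calls to the robot, and variables do not carry over. Pictures are saved under pics/ and viewed, at most 14 in all, crops included, and the job is handed in when it is done.

Besides the shell and the picture viewer there is one more tool, called after ">>>" as name(argument=value, ...), one argument or row to a line, values as JSON. arm_command: Moves the arm, as the interface text tells. Its arguments: {"type":"object","properties":{"deltas":{"type":"array"},"squeeze":{"type":"number"}},"required":["deltas"]}

```bash
mkdir -p pics; ls; cat > h.py <<'E'
import numpy as np, cv2
from rig import env
def ray(im,px):
    K=np.array(im["camera_matrix"]);k=im["k1"]
    d=np.array([(px[0]-K[0,2])/K[0,0],(px[1]-K[1,2])/K[1,1]])
    s=d.copy()
    for _ in range(20): s=d/(1+k*(s@s))
    return np.array(im["eye"]),np.array(im["orientation"])@np.array([s[0],-s[1],-1.])
def onplane(im,px,z):
    e,r=ray(im,px); return e+r*(z-e[2])/r[2]
def proj(im,P):
    c=np.array(im["orientation"]).T@(np.array(P,float)-np.array(im["eye"]))
    s=np.array([c[0]/-c[2],-c[1]/-c[2]]); s=s*(1+im["k1"]*(s@s))
    K=np.array(im["camera_matrix"]); return K[:2,:2]@s+K[:2,2]
E
python3 - <<'E'
from h import *
for n in ("top","side"):
    im=env.get_image(n); cv2.imwrite(f"pics/{n}0.png",im["color"])
    print(n,np.round(im["eye"],3),np.round(im["orientation"],3).tolist(),im["k1"])
    for q in ["box1","basket","rail","rail_mid","flat_tin","mat"]:
        for d in env.tip_of(q,im)[:5]:
            print(q,np.round(d["location"]),round(d["p"],2),np.round(onplane(im,d["location"],0.17 if q=="rail_mid" else .004 if q=="box1" else 0),3))
print(env.observe(), env.pinch_z)
E
```

```text
pics
top [0.346 0.018 1.171] [[0.114, 0.972, -0.204], [-0.993, 0.112, -0.018], [0.005, 0.205, 0.979]] -0.07515159686053428
box1 [224. 206.] 0.88 [0.562 0.178 0.004]
box1 [271. 251.] 0.86 [0.465 0.048 0.004]
box1 [219. 253.] 0.68 [0.446 0.174 0.004]
box1 [278. 204.] 0.67 [0.585 0.044 0.004]
basket [404. 240.] 0.93 [ 0.53  -0.274  0.   ]
rail [216. 253.] 0.59 [0.446 0.18  0.   ]
rail_mid [224. 203.] 0.32 [0.539 0.156 0.17 ]
rail_mid [404. 242.] 0.19 [ 0.499 -0.232  0.17 ]
flat_tin [167. 205.] 0.58 [0.55  0.319 0.   ]
mat [222. 231.] 0.84 [0.502 0.174 0.   ]
mat [403. 243.] 0.39 [ 0.523 -0.274  0.   ]
side [0.511 0.661 0.869] [[-0.998, 0.047, -0.048], [-0.067, -0.759, 0.648], [-0.006, 0.649, 0.76]] -0.09318523732551554
box1 [276. 249.] 0.96 [0.577 0.05  0.004]
box1 [328. 288.] 0.93 [0.442 0.156 0.004]
box1 [318. 249.] 0.77 [0.466 0.042 0.004]
box1 [276. 295.] 0.64 [0.567 0.183 0.004]
basket [297. 168.] 0.87 [ 0.536 -0.269  0.   ]
rail_mid [228. 191.] 0.61 [0.693 0.004 0.17 ]
flat_tin [279. 351.] 0.71 [0.549 0.321 0.   ]
mat [303. 290.] 0.86 [0.501 0.165 0.   ]
{'time_s': 0.7, 'q': array([-7.55901378e+01,  2.18077979e+01,  7.43342198e+01, -9.72963861e-04,
        8.38557766e+01, -1.23365132e+01]), 'qvel': array([ 0.03009815,  0.1393065 , -0.04987049,  0.05652794, -0.02419828,
       -0.09202464]), 'joint_efforts': array([-4.64937053e-03, -4.48248053e+01, -2.31441665e+01, -4.63763172e-04,
        6.17053229e-04, -1.67907297e-05]), 'position': array([ 0.24751112, -0.49116351,  0.2057206 ]), 'tool_rot': array([[ 8.93006598e-01,  4.50043571e-01, -6.77266640e-06],
       [ 4.50043570e-01, -8.93006597e-01, -4.14868423e-05],
       [-2.47189225e-05,  3.40000290e-05, -9.99999999e-01]]), 'ft_force': array([ 0.51566354, -0.71971763, -0.57763978]), 'wrist_torque': array([0.00934133, 0.0049368 , 0.0059079 ]), 'gripper_force': 0.0, 'grip_width': 0.0853481082604462} -0.0187
```

View pics/top0.png

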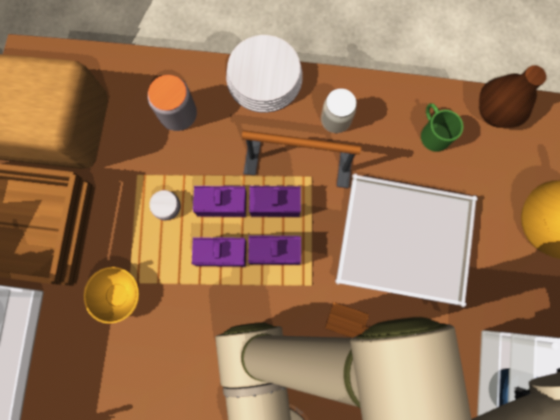

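View pics/side0.png

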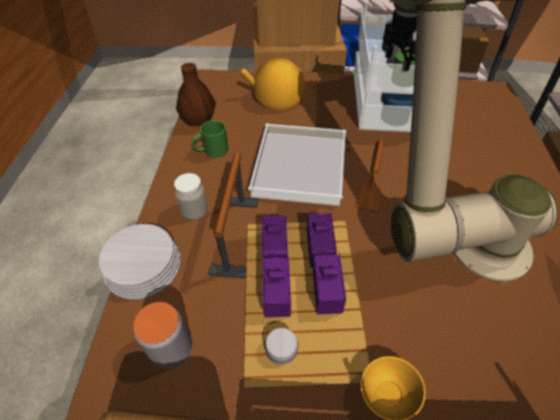

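Both views show four purple boxes in a 2×2 grid. In the top view their fins are at about (222,197), (275,197), (222,245) and (272,243). The rail runs from (243,134) to (360,150), and the basket's centre is near (405,240). Next I fit the poses to silhouettes.

```bash
cat >> h.py <<'E'
from scipy.optimize import minimize
def purple(im):
    h=cv2.cvtColor(im["color"],cv2.COLOR_BGR2HSV)
    m=cv2.inRange(h,(130,90,25),(160,255,255)); return cv2.morphologyEx(m,cv2.MORPH_CLOSE,np.ones((3,3)))>0
def corners(lx,ly,z0,z1,cx=0,cy=0): return [(cx+a*lx/2,cy+b*ly/2,z) for a in(-1,1) for b in(-1,1) for z in(z0,z1)]
def draw(im,m,p,lid=0):
    x,y,th,z=p; c,s=np.cos(th),np.sin(th)   # th: yaw of box x axis
    for C in (corners(.12,.062,0,.07),corners(.014,.034,.07,.094,lid)):
        P=[proj(im,(x+c*a-s*b,y+s*a+c*b,z+h)) for a,b,h in C]
        cv2.fillConvexPoly(m,np.round(cv2.convexHull(np.float32(P))*16).astype(np.int32),1,cv2.LINE_8,4)
def fit(ims,p0,z,near=None,step=(.01,.01,.06)):
    "p0: list of (x,y,yaw); joint silhouette fit of all boxes, one at a time"
    M=[purple(i) for i in ims]; ps=[np.array(p,float) for p in p0]
    def cost(ps):
        c=0
        for im,M_ in zip(ims,M):
            m=np.zeros(M_.shape,np.uint8)
            for p,zz in zip(ps,z): draw(im,m,(*p,zz))
            c+=(M_^(m>0)).sum()
        return float(c)
    for _ in range(3):
        for k in range(len(ps)):
            f=lambda v:cost(ps[:k]+[v]+ps[k+1:])
            sx=np.vstack([ps[k]]+[ps[k]+np.eye(3)[i]*step[i] for i in range(3)])
            ps[k]=minimize(f,ps[k],method="Nelder-Mead",options=dict(initial_simplex=sx,maxfev=120)).x
    return ps,cost(ps),[int(m.sum()) for m in M]
E
python3 - <<'E'
from h import *
ims=[env.get_image(n) for n in("top","side")]
t=np.radians(96)
ps,c,n=fit(ims,[(.565,.18,t),(.58,.047,t),(.444,.165,t),(.465,.045,t)],[.004]*4)
for p in ps: print(np.round(p[:2],4),np.degrees(p[2]).round(1))
print(c,n)
v=[]
for im,cs in zip(ims,([(355,178),(476,198),(464,304),(337,284)],[(268,126),(348,129),(340,200),(250,190)])):
    P=[onplane(im,c,.04)[:2] for c in cs]; print(np.round(P,3).tolist(),np.mean(P,0).round(3))
for im,cs in zip(ims,([(243,134),(360,150)],[(238,155),(219,232)])):
    print(np.round([onplane(im,c,.17)[:2] for c in cs],3).tolist())
# zoom of rail/basket
big=[]
for im,(x,y) in zip(ims,((235,90),(170,110))):
    big.append(cv2.resize(im["color"][y:y+220,x:x+250],None,fx=3.2 if 0 else 1.6*1,fy=1.6,interpolation=cv2.INTER_CUBIC))
cv2.imwrite("pics/z.png",np.hstack(big))
print(env.observe()["tool_rot"].round(3).tolist())
E
```

```text
[0.5664 0.1823] 95.9
[0.5814 0.0527] 96.8
[0.4466 0.1629] 95.8
[0.4632 0.0407] 95.9
1253.0 [5877, 5250]
[[0.662, -0.135], [0.647, -0.436], [0.389, -0.417], [0.403, -0.115]] [ 0.525 -0.276]
[[0.64, -0.423], [0.374, -0.423], [0.409, -0.103], [0.664, -0.126]] [ 0.522 -0.269]
[[0.697, 0.136], [0.691, -0.124]]
[[0.687, -0.126], [0.693, 0.129]]
[[0.893, 0.45, 0.0], [0.45, -0.893, -0.0], [-0.0, 0.0, -1.0]]
```

View pics/z.png

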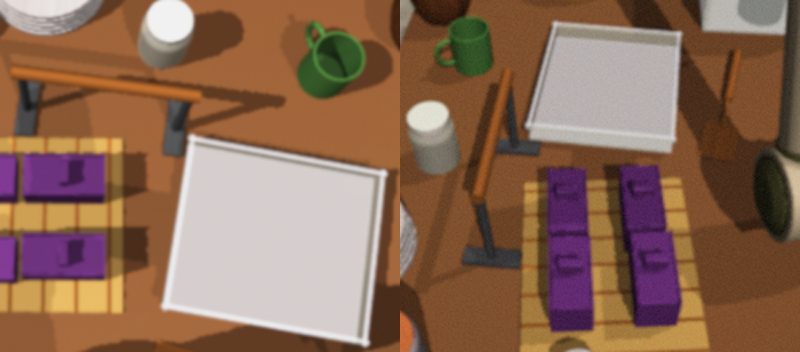

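The basket's centre is about (0.525,-0.274) with yaw -2.8°. The rail's middle is about (0.694,0.004) with yaw about -1.3°. I'll turn the tool and approach box B at (0.579,0.051).

>>> arm_command(
  deltas=[
    {"rz": -0.1343},
    {"rz": -0.1343},
    {"rz": -0.1343},
    {"rz": -0.1343},
    {"rz": -0.1343},
    {"rz": -0.1343},
    {"rz": -0.1343},
    {"rz": -0.1343},
    {"rz": -0.1343},
    {},
  ],
)

```text
invalid input
```

```bash
cat >> h.py <<'E'
def go(x,y,z,th):
    "tool-axis shift to TCP target; th = angle of tool y in deg"
    o=env.observe(); R=o["tool_rot"]; t0=np.degrees(np.arctan2(R[1,1],R[0,1]))
    d=np.array([x,y,z])-o["position"]; dt=(th-t0+90)%180-90
    a=np.radians(t0+dt); R2=np.array([[-np.sin(a),np.cos(a),0],[np.cos(a),np.sin(a),0],[0,0,-1]]).T
    R2=np.column_stack([(-np.sin(a),np.cos(a),0),(np.cos(a),np.sin(a),0),(0,0,-1)])
    print("t",round(o["time_s"],1),"pos",o["position"].round(4),"th",t0.round(1),"rz",(-np.radians(dt)).round(4),"then dxyz",(R2.T@d).round(4),"F",o["ft_force"].round(2),"w",round(o["grip_width"],4),"g",round(o["gripper_force"],1))
E
python3 -c "
from h import *
go(.579,.0513,.15,6.2)"
```

```text
t 0.8 pos [ 0.2475 -0.4912  0.2057] th -63.3 rz -1.2122 then dxyz [0.5035 0.3881 0.0557] F [0.05 0.08 0.01] w 0.0854 g 0.0
```

>>> arm_command(
  deltas=[
    {"rx": 0,"ry": 0,"rz": -0.1343,"dx": 0,"dy": 0,"dz": 0,"fingers": 0.085},
    {"rx": 0,"ry": 0,"rz": -0.1343,"dx": 0,"dy": 0,"dz": 0,"fingers": 0.085},
    {"rx": 0,"ry": 0,"rz": -0.1343,"dx": 0,"dy": 0,"dz": 0,"fingers": 0.085},
    {"rx": 0,"ry": 0,"rz": -0.1343,"dx": 0,"dy": 0,"dz": 0,"fingers": 0.085},
    {"rx": 0,"ry": 0,"rz": -0.1343,"dx": 0,"dy": 0,"dz": 0,"fingers": 0.085},
    {"rx": 0,"ry": 0,"rz": -0.1343,"dx": 0,"dy": 0,"dz": 0,"fingers": 0.085},
    {"rx": 0,"ry": 0,"rz": -0.1343,"dx": 0,"dy": 0,"dz": 0,"fingers": 0.085},
    {"rx": 0,"ry": 0,"rz": -0.1343,"dx": 0,"dy": 0,"dz": 0,"fingers": 0.085},
    {"rx": 0,"ry": 0,"rz": -0.1343,"dx": 0,"dy": 0,"dz": 0,"fingers": 0.085},
  ],
  squeeze=40,
)

```text
time_s: 1.7
position: [0.2475, -0.4911, 0.2057]
tool_rot: [[-0.11, 0.994, -0.0], [0.994, 0.11, 0.0], [0.0, -0.0, -1.0]]
ft_force: [-0.0, -0.4, 0.1]
grip_width: 0.0851
gripper_force: 0.0
```

>>> arm_command(
  deltas=[
    {"dx": 0.042,"dy": 0.032,"dz": 0},
    {"dx": 0.042,"dy": 0.032,"dz": 0},
    {"dx": 0.042,"dy": 0.032,"dz": 0},
    {"dx": 0.042,"dy": 0.032,"dz": 0},
    {"dx": 0.042,"dy": 0.032,"dz": 0},
    {"dx": 0.042,"dy": 0.032,"dz": 0},
    {"dx": 0.042,"dy": 0.032,"dz": 0},
    {"dx": 0.042,"dy": 0.032,"dz": 0},
    {"dx": 0.042,"dy": 0.032,"dz": 0},
    {"dx": 0.042,"dy": 0.032,"dz": 0},
    {"dx": 0.042,"dy": 0.034,"dz": 0.02},
    {"dx": 0.042,"dy": 0.034,"dz": 0.03},
  ],
)

```text
invalid input
```

```bash
python3 -c "
from h import *
go(.579,.0513,.033,6.2)"
```

```text
t 1.7 pos [ 0.2475 -0.4911  0.2057] th 6.3 rz 0.002 then dxyz [0.5035 0.3882 0.1727] F [-0.02 -0.4   0.06] w 0.0851 g 0.0
```

>>> arm_command(
  deltas=[
    {"rx": 0,"ry": 0,"rz": 0,"dx": 0.042,"dy": 0.032,"dz": 0,"fingers": 0.085},
    {"rx": 0,"ry": 0,"rz": 0,"dx": 0.042,"dy": 0.032,"dz": 0,"fingers": 0.085},
    {"rx": 0,"ry": 0,"rz": 0,"dx": 0.042,"dy": 0.032,"dz": 0,"fingers": 0.085},
    {"rx": 0,"ry": 0,"rz": 0,"dx": 0.042,"dy": 0.032,"dz": 0,"fingers": 0.085},
    {"rx": 0,"ry": 0,"rz": 0,"dx": 0.042,"dy": 0.032,"dz": 0,"fingers": 0.085},
    {"rx": 0,"ry": 0,"rz": 0,"dx": 0.042,"dy": 0.032,"dz": 0,"fingers": 0.085},
    {"rx": 0,"ry": 0,"rz": 0,"dx": 0.042,"dy": 0.032,"dz": 0,"fingers": 0.085},
    {"rx": 0,"ry": 0,"rz": 0,"dx": 0.042,"dy": 0.032,"dz": 0,"fingers": 0.085},
    {"rx": 0,"ry": 0,"rz": 0,"dx": 0.042,"dy": 0.032,"dz": 0,"fingers": 0.085},
    {"rx": 0,"ry": 0,"rz": 0,"dx": 0.042,"dy": 0.032,"dz": 0,"fingers": 0.085},
    {"rx": 0,"ry": 0,"rz": 0,"dx": 0.042,"dy": 0.034,"dz": 0.02,"fingers": 0.085},
    {"rx": 0,"ry": 0,"rz": 0,"dx": 0.042,"dy": 0.034,"dz": 0.03,"fingers": 0.085},
  ],
)

```text
time_s: 2.9
position: [0.5582, 0.0141, 0.1647]
tool_rot: [[-0.105, 0.994, 0.003], [0.994, 0.105, -0.001], [-0.001, 0.003, -1.0]]
ft_force: [0.5, -0.3, 1.0]
grip_width: 0.0849
gripper_force: 0.0
```

```bash
python3 -c "
from h import *
go(.579,.0513,.033,6.2)"
```

```text
t 2.9 pos [0.5582 0.0141 0.1647] th 6.0 rz -0.0028 then dxyz [0.0347 0.0247 0.1317] F [ 0.5  -0.33  0.96] w 0.0849 g 0.0
```

>>> arm_command(
  deltas=[
    {"rx": 0,"ry": 0,"rz": 0,"dx": 0,"dy": 0,"dz": 0,"fingers": 0.085},
    {"rx": 0,"ry": 0,"rz": 0,"dx": 0,"dy": 0,"dz": 0,"fingers": 0.085},
  ],
)

```text
time_s: 3.1
position: [0.5566, 0.0127, 0.1635]
tool_rot: [[-0.106, 0.994, -0.001], [0.994, 0.106, 0.0], [0.0, -0.001, -1.0]]
ft_force: [-0.6, -0.5, -0.8]
grip_width: 0.0851
gripper_force: 0.0
```

```bash
python3 -c "
from h import *
go(.579,.0513,.033,6.2)"
```

```text
t 3.1 pos [0.5566 0.0127 0.1635] th 6.1 rz -0.0016 then dxyz [0.0359 0.0264 0.1305] F [-0.61 -0.45 -0.76] w 0.0851 g 0.0
```

>>> arm_command(
  deltas=[
    {"rx": 0,"ry": 0,"rz": 0,"dx": 0.018,"dy": 0.013,"dz": 0.01,"fingers": 0.085},
    {"rx": 0,"ry": 0,"rz": 0,"dx": 0.018,"dy": 0.0134,"dz": 0.01,"fingers": 0.085},
    {"rx": 0,"ry": 0,"rz": 0,"dx": 0,"dy": 0,"dz": 0.022,"fingers": 0.085},
    {"rx": 0,"ry": 0,"rz": 0,"dx": 0,"dy": 0,"dz": 0.022,"fingers": 0.085},
    {"rx": 0,"ry": 0,"rz": 0,"dx": 0,"dy": 0,"dz": 0.022,"fingers": 0.085},
    {"rx": 0,"ry": 0,"rz": 0,"dx": 0,"dy": 0,"dz": 0.022,"fingers": 0.085},
    {"rx": 0,"ry": 0,"rz": 0,"dx": 0,"dy": 0,"dz": 0.0225,"fingers": 0.085},
    {"rx": 0,"ry": 0,"rz": 0,"dx": 0,"dy": 0,"dz": 0,"fingers": 0.085},
  ],
)

```text
time_s: 3.9
position: [0.5778, 0.0493, 0.0322]
tool_rot: [[-0.103, 0.995, -0.004], [0.995, 0.103, 0.0], [0.001, -0.004, -1.0]]
ft_force: [-0.1, -0.2, 0.7]
grip_width: 0.0848
gripper_force: 0.0
```

```bash
python3 -c "
from h import *
go(.579,.0513,.033,6.2)
im=env.get_image('side'); cv2.imwrite('pics/a.png',im['color'][130:400,150:500])"
```

```text
t 3.9 pos [0.5778 0.0493 0.0322] th 5.9 rz -0.0053 then dxyz [ 0.0018  0.0014 -0.0008] F [-0.08 -0.21  0.65] w 0.0848 g 0.0
```

View pics/a.png

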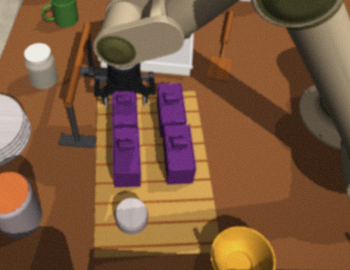

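The open fingers straddle box B, at crop position (123,95). I'll close them and lift.

>>> arm_command(
  deltas=[
    {"rx": 0,"ry": 0,"rz": 0,"dx": 0,"dy": 0,"dz": 0,"fingers": 0.055},
    {"rx": 0,"ry": 0,"rz": 0,"dx": 0,"dy": 0,"dz": 0,"fingers": 0.055},
    {"rx": 0,"ry": 0,"rz": 0,"dx": 0,"dy": 0,"dz": 0,"fingers": 0.055},
    {"rx": 0,"ry": 0,"rz": 0,"dx": 0,"dy": 0,"dz": 0,"fingers": 0.055},
    {"rx": 0,"ry": 0,"rz": 0,"dx": 0,"dy": 0,"dz": 0,"fingers": 0.055},
    {"rx": 0,"ry": 0,"rz": 0,"dx": 0,"dy": 0,"dz": -0.01,"fingers": 0.055},
    {"rx": 0,"ry": 0,"rz": 0,"dx": 0,"dy": 0,"dz": -0.015,"fingers": 0.055},
    {"rx": 0,"ry": 0,"rz": 0,"dx": 0,"dy": 0,"dz": -0.02,"fingers": 0.055},
    {"rx": 0,"ry": 0,"rz": 0,"dx": 0,"dy": 0,"dz": -0.02,"fingers": 0.055},
    {"rx": 0,"ry": 0,"rz": 0,"dx": 0,"dy": 0,"dz": -0.015,"fingers": 0.055},
    {"rx": 0,"ry": 0,"rz": 0,"dx": 0,"dy": 0,"dz": 0,"fingers": 0.055},
    {"rx": 0,"ry": 0,"rz": 0,"dx": 0,"dy": 0,"dz": 0,"fingers": 0.055},
  ],
  squeeze=50,
)

```text
time_s: 5.15
position: [0.5789, 0.0507, 0.1137]
tool_rot: [[-0.105, 0.995, 0.0], [0.995, 0.105, 0.0], [0.0, 0.0, -1.0]]
ft_force: [-0.1, -0.6, -3.5]
grip_width: 0.0595
gripper_force: 54.7
```

```bash
python3 -c "
from h import *
go(.588,-.212,.111,-2.8)
for _ in range(3): env.get_image('side'); print(env.observe()['ft_force'].round(2),env.observe()['wrist_torque'].round(2))
"
```

```text
t 5.2 pos [0.5789 0.0507 0.1137] th 6.0 rz 0.1536 then dxyz [-0.2619  0.0219  0.0027] F [-0.06 -0.64 -3.54] w 0.0595 g 54.7
[-0.37 -0.41 -3.14] [-0.   -0.01 -0.01]
[ 0.17  0.15 -3.21] [-0.05  0.02 -0.02]
[-0.67  0.22 -2.67] [ 0.01 -0.01 -0.05]
```

About 0.32 kg, so box B is light. It goes to basket slot S2.

>>> arm_command(
  deltas=[
    {"rx": 0,"ry": 0,"rz": 0.077,"dx": 0,"dy": 0,"dz": 0,"fingers": 0.055},
    {"rx": 0,"ry": 0,"rz": 0.077,"dx": 0,"dy": 0,"dz": 0,"fingers": 0.055},
    {"rx": 0,"ry": 0,"rz": 0,"dx": -0.016,"dy": 0.002,"dz": 0,"fingers": 0.055},
    {"rx": 0,"ry": 0,"rz": 0,"dx": -0.028,"dy": 0.003,"dz": 0,"fingers": 0.055},
    {"rx": 0,"ry": 0,"rz": 0,"dx": -0.034,"dy": 0.003,"dz": 0,"fingers": 0.055},
    {"rx": 0,"ry": 0,"rz": 0,"dx": -0.034,"dy": 0.003,"dz": 0,"fingers": 0.055},
    {"rx": 0,"ry": 0,"rz": 0,"dx": -0.034,"dy": 0.003,"dz": 0,"fingers": 0.055},
    {"rx": 0,"ry": 0,"rz": 0,"dx": -0.034,"dy": 0.003,"dz": 0,"fingers": 0.055},
    {"rx": 0,"ry": 0,"rz": 0,"dx": -0.034,"dy": 0.003,"dz": 0,"fingers": 0.055},
    {"rx": 0,"ry": 0,"rz": 0,"dx": -0.03,"dy": 0.002,"dz": 0,"fingers": 0.055},
    {"rx": 0,"ry": 0,"rz": 0,"dx": -0.018,"dy": 0,"dz": 0,"fingers": 0.055},
    {"rx": 0,"ry": 0,"rz": 0,"dx": 0,"dy": 0,"dz": 0,"fingers": 0.055},
  ],
)

```text
time_s: 6.5
position: [0.5876, -0.2147, 0.1129]
tool_rot: [[0.051, 0.999, -0.001], [0.999, -0.051, -0.0], [-0.0, -0.001, -1.0]]
ft_force: [-0.2, 0.4, -2.9]
grip_width: 0.0597
gripper_force: 54.7
```

```bash
python3 -c "
from h import *
go(.588,-.212,.034,-2.8)
"
```

```text
t 6.5 pos [ 0.5876 -0.2147  0.1129] th -2.9 rz -0.0024 then dxyz [0.0027 0.0003 0.0789] F [-0.21  0.35 -2.95] w 0.0597 g 54.7
```

>>> arm_command(
  deltas=[
    {"rx": 0,"ry": 0,"rz": 0,"dx": 0,"dy": 0,"dz": 0.024,"fingers": 0.055},
    {"rx": 0,"ry": 0,"rz": 0,"dx": 0,"dy": 0,"dz": 0.026,"fingers": 0.055},
    {"rx": 0,"ry": 0,"rz": 0,"dx": 0,"dy": 0,"dz": 0.018,"fingers": 0.055},
    {"rx": 0,"ry": 0,"rz": 0,"dx": 0,"dy": 0,"dz": 0.01,"fingers": 0.055},
    {"rx": 0,"ry": 0,"rz": 0,"dx": 0,"dy": 0,"dz": 0.001,"fingers": 0.055},
    {"rx": 0,"ry": 0,"rz": 0,"dx": 0,"dy": 0,"dz": 0,"fingers": 0.076},
    {"rx": 0,"ry": 0,"rz": 0,"dx": 0,"dy": 0,"dz": 0,"fingers": 0.076},
    {"rx": 0,"ry": 0,"rz": 0,"dx": 0,"dy": 0,"dz": 0,"fingers": 0.076},
    {"rx": 0,"ry": 0,"rz": 0,"dx": 0,"dy": 0,"dz": -0.03,"fingers": 0.076},
    {"rx": 0,"ry": 0,"rz": 0,"dx": 0,"dy": 0,"dz": -0.035,"fingers": 0.076},
    {"rx": 0,"ry": 0,"rz": 0,"dx": 0,"dy": 0,"dz": -0.03,"fingers": 0.085},
    {"rx": 0,"ry": 0,"rz": 0,"dx": 0,"dy": 0,"dz": -0.025,"fingers": 0.085},
  ],
)

```text
time_s: 7.7
position: [0.5885, -0.2122, 0.1569]
tool_rot: [[0.049, 0.999, 0.002], [0.999, -0.049, -0.001], [-0.001, 0.002, -1.0]]
ft_force: [0.4, 0.9, -0.7]
grip_width: 0.0848
gripper_force: 0.0
```

```bash
python3 -c "
from h import *
ims=[env.get_image('top'),env.get_image('side')]
t=np.radians(96.2)
ps,c,n=fit(ims[1:],[(.588,-.212,np.radians(87.2)),(.565,.1805,t),(.4498,.168,t),(.4638,.0387,t)],[.004]*4)
for p in ps: print(np.round(p[:2],4),np.degrees(p[2]).round(1))
print(c,n)
go(.4638,.0387,.15,6.2)
"
```

```text
[ 0.5883 -0.2237] 91.5
[0.567  0.1799] 95.8
[0.446  0.1629] 95.0
[0.4602 0.0406] 94.7
652.0 [5013]
t 7.8 pos [ 0.5896 -0.2128  0.1587] th -2.8 rz -0.1572 then dxyz [ 0.2636 -0.0979  0.0087] F [-0.51 -0.73 -0.6 ] w 0.0852 g 0.0
```

>>> arm_command(
  deltas=[
    {"rx": 0,"ry": 0,"rz": -0.078,"dx": 0,"dy": 0,"dz": 0,"fingers": 0.085},
    {"rx": 0,"ry": 0,"rz": -0.079,"dx": 0,"dy": 0,"dz": 0,"fingers": 0.085},
    {"rx": 0,"ry": 0,"rz": 0,"dx": 0.0295,"dy": -0.011,"dz": 0,"fingers": 0.085},
    {"rx": 0,"ry": 0,"rz": 0,"dx": 0.0295,"dy": -0.011,"dz": 0,"fingers": 0.085},
    {"rx": 0,"ry": 0,"rz": 0,"dx": 0.0295,"dy": -0.011,"dz": 0,"fingers": 0.085},
    {"rx": 0,"ry": 0,"rz": 0,"dx": 0.0295,"dy": -0.011,"dz": 0,"fingers": 0.085},
    {"rx": 0,"ry": 0,"rz": 0,"dx": 0.0295,"dy": -0.011,"dz": 0,"fingers": 0.085},
    {"rx": 0,"ry": 0,"rz": 0,"dx": 0.0295,"dy": -0.011,"dz": 0,"fingers": 0.085},
    {"rx": 0,"ry": 0,"rz": 0,"dx": 0.0295,"dy": -0.011,"dz": 0,"fingers": 0.085},
    {"rx": 0,"ry": 0,"rz": 0,"dx": 0.0295,"dy": -0.011,"dz": 0,"fingers": 0.085},
    {"rx": 0,"ry": 0,"rz": 0,"dx": 0.0295,"dy": -0.011,"dz": 0,"fingers": 0.085},
    {"rx": 0,"ry": 0,"rz": 0,"dx": 0,"dy": 0,"dz": 0,"fingers": 0.085},
  ],
)

```text
time_s: 9.0
position: [0.4592, 0.0437, 0.1542]
tool_rot: [[-0.111, 0.994, -0.002], [0.994, 0.111, 0.001], [0.001, -0.002, -1.0]]
ft_force: [0.7, -0.8, -0.1]
grip_width: 0.0853
gripper_force: 0.0
```

```bash
python3 -c "
from h import *
go(.4625,.040,.033,6.2)
im=env.get_image('side')
t=np.radians(96.2)
ps,c,n=fit([im],[(.588,-.212,np.radians(87.2)),(.565,.1805,t),(.4498,.168,t),(.4638,.0387,t)],[.004]*4)
for p in ps: print(np.round(p[:2],4),np.degrees(p[2]).round(1))
print(c,n)
"
```

```text
t 9.0 pos [0.4592 0.0437 0.1542] th 6.4 rz 0.0026 then dxyz [-0.004   0.0029  0.1212] F [ 0.69 -0.84 -0.11] w 0.0853 g 0.0
[ 0.589  -0.2275] 92.7
[0.5671 0.1783] 95.8
[0.4466 0.1628] 95.9
[0.4614 0.0402] 93.5
670.0 [4990]
```

>>> arm_command(
  deltas=[
    {"rx": 0,"ry": 0,"rz": 0,"dx": -0.004,"dy": 0.003,"dz": 0.024,"fingers": 0.085},
    {"rx": 0,"ry": 0,"rz": 0,"dx": 0,"dy": 0,"dz": 0.03,"fingers": 0.085},
    {"rx": 0,"ry": 0,"rz": 0,"dx": 0,"dy": 0,"dz": 0.027,"fingers": 0.085},
    {"rx": 0,"ry": 0,"rz": 0,"dx": 0,"dy": 0,"dz": 0.022,"fingers": 0.085},
    {"rx": 0,"ry": 0,"rz": 0,"dx": 0,"dy": 0,"dz": 0.018,"fingers": 0.085},
    {"rx": 0,"ry": 0,"rz": 0,"dx": 0,"dy": 0,"dz": 0,"fingers": 0.085},
  ],
)

```text
time_s: 9.65
position: [0.4639, 0.0368, 0.0316]
tool_rot: [[-0.106, 0.994, -0.004], [0.994, 0.106, 0.001], [0.001, -0.004, -1.0]]
ft_force: [1.3, -0.1, 0.4]
grip_width: 0.0851
gripper_force: 0.0
```

>>> arm_command(
  deltas=[
    {"rx": 0,"ry": 0,"rz": 0,"dx": 0,"dy": 0,"dz": 0,"fingers": 0.055},
    {"rx": 0,"ry": 0,"rz": 0,"dx": 0,"dy": 0,"dz": 0,"fingers": 0.055},
    {"rx": 0,"ry": 0,"rz": 0,"dx": 0,"dy": 0,"dz": 0,"fingers": 0.055},
    {"rx": 0,"ry": 0,"rz": 0,"dx": 0,"dy": 0,"dz": 0,"fingers": 0.055},
    {"rx": 0,"ry": 0,"rz": 0,"dx": 0,"dy": 0,"dz": 0,"fingers": 0.055},
    {"rx": 0,"ry": 0,"rz": 0,"dx": 0,"dy": 0,"dz": -0.01,"fingers": 0.055},
    {"rx": 0,"ry": 0,"rz": 0,"dx": 0,"dy": 0,"dz": -0.015,"fingers": 0.055},
    {"rx": 0,"ry": 0,"rz": 0,"dx": 0,"dy": 0,"dz": -0.02,"fingers": 0.055},
    {"rx": 0,"ry": 0,"rz": 0,"dx": 0,"dy": 0,"dz": -0.02,"fingers": 0.055},
    {"rx": 0,"ry": 0,"rz": 0,"dx": 0,"dy": 0,"dz": -0.015,"fingers": 0.055},
    {"rx": 0,"ry": 0,"rz": 0,"dx": 0,"dy": 0,"dz": 0,"fingers": 0.055},
    {"rx": 0,"ry": 0,"rz": 0,"dx": 0,"dy": 0,"dz": 0,"fingers": 0.055},
  ],
)

```text
time_s: 10.85
position: [0.4645, 0.0376, 0.1137]
tool_rot: [[-0.108, 0.994, 0.0], [0.994, 0.108, -0.0], [-0.0, 0.0, -1.0]]
ft_force: [-0.2, -0.8, -3.4]
grip_width: 0.0596
gripper_force: 55.4
```

```bash
python3 -c "
from h import *
go(.4683,-.2062,.111,-2.8)
ims=[env.get_image(n) for n in ('top','side')]; print(env.observe()['ft_force'].round(2))
cv2.imwrite('pics/b.png',np.hstack([i['color'][100:380,150:500] for i in ims]))"
```

```text
t 10.8 pos [0.4645 0.0376 0.1137] th 6.2 rz 0.1566 then dxyz [-0.2433  0.0157  0.0027] F [-0.22 -0.76 -3.41] w 0.0596 g 55.4
[ 0.22 -0.11 -2.41]
```

View pics/b.png

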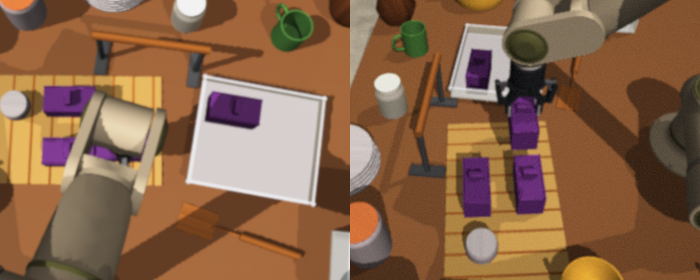

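Box B stands in the basket, at (233,108) in the left crop. Box D is light as well, and goes to S4.

>>> arm_command(
  deltas=[
    {"rx": 0,"ry": 0,"rz": 0.078,"dx": 0,"dy": 0,"dz": 0,"fingers": 0.055},
    {"rx": 0,"ry": 0,"rz": 0.079,"dx": 0,"dy": 0,"dz": 0,"fingers": 0.055},
    {"rx": 0,"ry": 0,"rz": 0,"dx": -0.015,"dy": 0.002,"dz": 0,"fingers": 0.055},
    {"rx": 0,"ry": 0,"rz": 0,"dx": -0.028,"dy": 0.002,"dz": 0,"fingers": 0.055},
    {"rx": 0,"ry": 0,"rz": 0,"dx": -0.031,"dy": 0.002,"dz": 0,"fingers": 0.055},
    {"rx": 0,"ry": 0,"rz": 0,"dx": -0.031,"dy": 0.002,"dz": 0,"fingers": 0.055},
    {"rx": 0,"ry": 0,"rz": 0,"dx": -0.031,"dy": 0.002,"dz": 0,"fingers": 0.055},
    {"rx": 0,"ry": 0,"rz": 0,"dx": -0.031,"dy": 0.002,"dz": 0,"fingers": 0.055},
    {"rx": 0,"ry": 0,"rz": 0,"dx": -0.031,"dy": 0.002,"dz": 0,"fingers": 0.055},
    {"rx": 0,"ry": 0,"rz": 0,"dx": -0.028,"dy": 0.002,"dz": 0,"fingers": 0.055},
    {"rx": 0,"ry": 0,"rz": 0,"dx": -0.017,"dy": 0,"dz": 0,"fingers": 0.055},
    {"rx": 0,"ry": 0,"rz": 0,"dx": 0,"dy": 0,"dz": 0,"fingers": 0.055},
  ],
)

```text
time_s: 12.15
position: [0.4684, -0.2074, 0.1129]
tool_rot: [[0.051, 0.999, -0.001], [0.999, -0.051, 0.0], [0.0, -0.001, -1.0]]
ft_force: [-0.2, 0.5, -2.7]
grip_width: 0.0599
gripper_force: 55.4
```

```bash
python3 -c "
from h import *
go(.4683,-.2062,.034,-2.8)
"
```

```text
t 12.2 pos [ 0.4684 -0.2074  0.1129] th -3.0 rz -0.0026 then dxyz [ 0.0012 -0.0001  0.0789] F [-0.16  0.48 -2.7 ] w 0.0599 g 55.4
```

>>> arm_command(
  deltas=[
    {"rx": 0,"ry": 0,"rz": 0,"dx": 0,"dy": 0,"dz": 0.024,"fingers": 0.055},
    {"rx": 0,"ry": 0,"rz": 0,"dx": 0,"dy": 0,"dz": 0.026,"fingers": 0.055},
    {"rx": 0,"ry": 0,"rz": 0,"dx": 0,"dy": 0,"dz": 0.018,"fingers": 0.055},
    {"rx": 0,"ry": 0,"rz": 0,"dx": 0,"dy": 0,"dz": 0.01,"fingers": 0.055},
    {"rx": 0,"ry": 0,"rz": 0,"dx": 0,"dy": 0,"dz": 0.001,"fingers": 0.055},
    {"rx": 0,"ry": 0,"rz": 0,"dx": 0,"dy": 0,"dz": 0,"fingers": 0.076},
    {"rx": 0,"ry": 0,"rz": 0,"dx": 0,"dy": 0,"dz": 0,"fingers": 0.076},
    {"rx": 0,"ry": 0,"rz": 0,"dx": 0,"dy": 0,"dz": 0,"fingers": 0.076},
    {"rx": 0,"ry": 0,"rz": 0,"dx": 0,"dy": 0,"dz": -0.03,"fingers": 0.076},
    {"rx": 0,"ry": 0,"rz": 0,"dx": 0,"dy": 0,"dz": -0.035,"fingers": 0.076},
    {"rx": 0,"ry": 0,"rz": 0,"dx": 0,"dy": 0,"dz": -0.03,"fingers": 0.085},
    {"rx": 0,"ry": 0,"rz": 0,"dx": 0,"dy": 0,"dz": -0.025,"fingers": 0.085},
  ],
)

```text
time_s: 13.35
position: [0.4689, -0.206, 0.1568]
tool_rot: [[0.049, 0.999, 0.002], [0.999, -0.049, -0.001], [-0.001, 0.002, -1.0]]
ft_force: [-0.3, -0.6, 0.5]
grip_width: 0.0846
gripper_force: 0.0
```

```bash
python3 -c "
from h import *
im=env.get_image('side')
t=np.radians(96.2);s=np.radians(87.2)
ps,c,n=fit([im],[(.588,-.212,s),(.4683,-.206,s),(.566,.1805,t),(.448,.166,t)],[.004]*4)
for p in ps: print(np.round(p[:2],4),np.degrees(p[2]).round(1))
print(c,n)
go(.566,.1805,.15,6.2)
"
```

```text
[ 0.5881 -0.2234] 91.1
[ 0.4687 -0.2244] 89.1
[0.5666 0.1804] 94.7
[0.4441 0.1651] 92.2
841.0 [4668]
t 13.4 pos [ 0.4702 -0.207   0.1603] th -2.8 rz -0.1574 then dxyz [0.3748 0.1371 0.0103] F [ 1.18 -1.3   3.59] w 0.0851 g 0.0
```

>>> arm_command(
  deltas=[
    {"rx": 0,"ry": 0,"rz": -0.078,"dx": 0,"dy": 0,"dz": 0,"fingers": 0.085},
    {"rx": 0,"ry": 0,"rz": -0.079,"dx": 0,"dy": 0,"dz": 0,"fingers": 0.085},
  ],
)

```text
time_s: 13.6
position: [0.4687, -0.206, 0.1551]
tool_rot: [[-0.111, 0.994, 0.001], [0.994, 0.111, -0.001], [-0.001, 0.001, -1.0]]
ft_force: [0.8, 0.5, 0.3]
grip_width: 0.0848
gripper_force: 0.0
```

>>> arm_command(
  deltas=[
    {"rx": 0,"ry": 0,"rz": 0,"dx": 0.034,"dy": 0.0125,"dz": 0,"fingers": 0.085},
    {"rx": 0,"ry": 0,"rz": 0,"dx": 0.034,"dy": 0.0125,"dz": 0,"fingers": 0.085},
    {"rx": 0,"ry": 0,"rz": 0,"dx": 0.034,"dy": 0.0125,"dz": 0,"fingers": 0.085},
    {"rx": 0,"ry": 0,"rz": 0,"dx": 0.034,"dy": 0.0125,"dz": 0,"fingers": 0.085},
    {"rx": 0,"ry": 0,"rz": 0,"dx": 0.034,"dy": 0.0125,"dz": 0,"fingers": 0.085},
    {"rx": 0,"ry": 0,"rz": 0,"dx": 0.034,"dy": 0.0125,"dz": 0,"fingers": 0.085},
    {"rx": 0,"ry": 0,"rz": 0,"dx": 0.034,"dy": 0.0125,"dz": 0,"fingers": 0.085},
    {"rx": 0,"ry": 0,"rz": 0,"dx": 0.034,"dy": 0.0125,"dz": 0,"fingers": 0.085},
    {"rx": 0,"ry": 0,"rz": 0,"dx": 0.034,"dy": 0.0125,"dz": 0,"fingers": 0.085},
    {"rx": 0,"ry": 0,"rz": 0,"dx": 0.034,"dy": 0.0125,"dz": 0,"fingers": 0.085},
    {"rx": 0,"ry": 0,"rz": 0,"dx": 0.034,"dy": 0.0125,"dz": 0,"fingers": 0.085},
    {"rx": 0,"ry": 0,"rz": 0,"dx": 0,"dy": 0,"dz": 0,"fingers": 0.085},
  ],
)

```text
time_s: 14.8
position: [0.5653, 0.1843, 0.1543]
tool_rot: [[-0.111, 0.994, 0.001], [0.994, 0.111, 0.001], [0.001, 0.001, -1.0]]
ft_force: [0.1, -0.7, 0.6]
grip_width: 0.0852
gripper_force: 0.0
```

```bash
python3 -c "
from h import *
go(.566,.1805,.033,6.2)
ims=[env.get_image(n) for n in('top','side')]
cv2.imwrite('pics/c.png',np.hstack([i['color'][100:380,150:500] for i in ims]))
t=np.radians(96.2);s=np.radians(87.2)
for I in ims:
  ps,c,n=fit([I],[(.588,-.212,s),(.4683,-.206,s),(.566,.1805,t),(.448,.166,t)],[.004]*4)
  for p in ps: print(np.round(p[:2],4),np.degrees(p[2]).round(1))
  print(c,n)
"
```

```text
t 14.8 pos [0.5653 0.1843 0.1543] th 6.4 rz 0.0034 then dxyz [-0.0038  0.0003  0.1213] F [ 0.08 -0.69  0.64] w 0.0852 g 0.0
[ 0.5885 -0.2095] 87.8
[ 0.4697 -0.2017] 89.9
[0.5727 0.1703] 97.1
[0.4466 0.1668] 96.8
2547.0 [4254]
[ 1.0779 -1.7319] 108.5
[ 1.4518 -1.771 ] 135.4
[0.5671 0.1781] 95.8
[0.4442 0.1648] 92.0
344.0 [3122]
```

View pics/c.png

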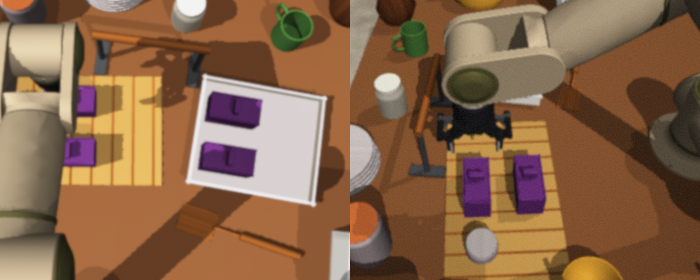

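Two boxes stand in the basket, at (233,108) and (228,160) in the left crop, and the gripper is over box A. I'll descend, grip and weigh it.

>>> arm_command(
  deltas=[
    {"rx": 0,"ry": 0,"rz": 0,"dx": -0.004,"dy": 0.001,"dz": 0.024,"fingers": 0.085},
    {"rx": 0,"ry": 0,"rz": 0,"dx": 0,"dy": 0,"dz": 0.03,"fingers": 0.085},
    {"rx": 0,"ry": 0,"rz": 0,"dx": 0,"dy": 0,"dz": 0.027,"fingers": 0.085},
    {"rx": 0,"ry": 0,"rz": 0,"dx": 0,"dy": 0,"dz": 0.022,"fingers": 0.085},
    {"rx": 0,"ry": 0,"rz": 0,"dx": 0,"dy": 0,"dz": 0.018,"fingers": 0.085},
    {"rx": 0,"ry": 0,"rz": 0,"dx": 0,"dy": 0,"dz": 0,"fingers": 0.085},
  ],
)

```text
time_s: 15.5
position: [0.5652, 0.1754, 0.0316]
tool_rot: [[-0.106, 0.994, -0.005], [0.994, 0.106, -0.001], [-0.0, -0.005, -1.0]]
ft_force: [-0.1, 0.0, 0.8]
grip_width: 0.0851
gripper_force: 0.0
```

>>> arm_command(
  deltas=[
    {"rx": 0,"ry": 0,"rz": 0,"dx": 0,"dy": 0,"dz": 0,"fingers": 0.055},
    {"rx": 0,"ry": 0,"rz": 0,"dx": 0,"dy": 0,"dz": 0,"fingers": 0.055},
    {"rx": 0,"ry": 0,"rz": 0,"dx": 0,"dy": 0,"dz": 0,"fingers": 0.055},
    {"rx": 0,"ry": 0,"rz": 0,"dx": 0,"dy": 0,"dz": 0,"fingers": 0.055},
    {"rx": 0,"ry": 0,"rz": 0,"dx": 0,"dy": 0,"dz": 0,"fingers": 0.055},
    {"rx": 0,"ry": 0,"rz": 0,"dx": 0,"dy": 0,"dz": -0.01,"fingers": 0.055},
    {"rx": 0,"ry": 0,"rz": 0,"dx": 0,"dy": 0,"dz": -0.015,"fingers": 0.055},
    {"rx": 0,"ry": 0,"rz": 0,"dx": 0,"dy": 0,"dz": -0.02,"fingers": 0.055},
    {"rx": 0,"ry": 0,"rz": 0,"dx": 0,"dy": 0,"dz": -0.02,"fingers": 0.055},
    {"rx": 0,"ry": 0,"rz": 0,"dx": 0,"dy": 0,"dz": -0.015,"fingers": 0.055},
    {"rx": 0,"ry": 0,"rz": 0,"dx": 0,"dy": 0,"dz": 0,"fingers": 0.055},
    {"rx": 0,"ry": 0,"rz": 0,"dx": 0,"dy": 0,"dz": 0,"fingers": 0.055},
  ],
)

```text
time_s: 16.7
position: [0.5661, 0.1767, 0.1133]
tool_rot: [[-0.107, 0.994, -0.001], [0.994, 0.107, -0.0], [0.0, -0.001, -1.0]]
ft_force: [0.0, -0.4, -8.0]
grip_width: 0.0596
gripper_force: 56.5
```

```bash
python3 -c "
from h import *
env.get_image('side'); print(env.observe()['ft_force'].round(2))
go(.5817,-.344,.111,-2.8)"
```

```text
[-0.62 -0.25 -6.98]
t 16.8 pos [0.5659 0.1767 0.1127] th 6.2 rz 0.1565 then dxyz [-0.5193  0.0412  0.0017] F [-0.62 -0.25 -6.98] w 0.0598 g 56.5
```

7.0–8.0 N, so box A is the heavy one. I'll set it back down and fetch C.

>>> arm_command(
  deltas=[
    {"rx": 0,"ry": 0,"rz": 0,"dx": 0,"dy": 0,"dz": 0.024,"fingers": 0.055},
    {"rx": 0,"ry": 0,"rz": 0,"dx": 0,"dy": 0,"dz": 0.026,"fingers": 0.055},
    {"rx": 0,"ry": 0,"rz": 0,"dx": 0,"dy": 0,"dz": 0.018,"fingers": 0.055},
    {"rx": 0,"ry": 0,"rz": 0,"dx": 0,"dy": 0,"dz": 0.01,"fingers": 0.055},
    {"rx": 0,"ry": 0,"rz": 0,"dx": 0,"dy": 0,"dz": 0.002,"fingers": 0.055},
    {"rx": 0,"ry": 0,"rz": 0,"dx": 0,"dy": 0,"dz": 0,"fingers": 0.085},
    {"rx": 0,"ry": 0,"rz": 0,"dx": 0,"dy": 0,"dz": 0,"fingers": 0.085},
    {"rx": 0,"ry": 0,"rz": 0,"dx": 0,"dy": 0,"dz": 0,"fingers": 0.085},
    {"rx": 0,"ry": 0,"rz": 0,"dx": 0,"dy": 0,"dz": -0.03,"fingers": 0.085},
    {"rx": 0,"ry": 0,"rz": 0,"dx": 0,"dy": 0,"dz": -0.035,"fingers": 0.085},
    {"rx": 0,"ry": 0,"rz": 0,"dx": 0,"dy": 0,"dz": -0.03,"fingers": 0.085},
    {"rx": 0,"ry": 0,"rz": 0,"dx": 0,"dy": 0,"dz": -0.025,"fingers": 0.085},
  ],
)

```text
time_s: 17.95
position: [0.5671, 0.1769, 0.1557]
tool_rot: [[-0.107, 0.994, 0.002], [0.994, 0.107, 0.0], [0.0, 0.002, -1.0]]
ft_force: [0.4, 0.7, -0.0]
grip_width: 0.085
gripper_force: 0.0
```

```bash
python3 -c "
from h import *
im=env.get_image('side')
t=np.radians(96.2)
ps,c,n=fit([im],[(.588,-.212,t-.15),(.4683,-.206,t-.15),(.566,.1767,t),(.448,.166,t)],[.004]*4)
for p in ps: print(np.round(p[:2],4),np.degrees(p[2]).round(1))
print(c,n)
go(.4465,.165,.15,6.2)"
```

```text
[ 1.232  -1.7797] 122.6
[ 1.524  -1.7538] 123.8
[0.5666 0.1793] 96.2
[0.445  0.1641] 93.6
362.0 [3117]
t 18.0 pos [0.5686 0.1771 0.1597] th 6.2 rz -0.0004 then dxyz [ 0.0012 -0.1227  0.0097] F [ 0.23 -0.76  3.37] w 0.0849 g 0.0
```

>>> arm_command(
  deltas=[
    {"rx": 0,"ry": 0,"rz": 0,"dx": 0,"dy": -0.03,"dz": 0,"fingers": 0.085},
    {"rx": 0,"ry": 0,"rz": 0,"dx": 0,"dy": -0.03,"dz": 0,"fingers": 0.085},
    {"rx": 0,"ry": 0,"rz": 0,"dx": 0,"dy": -0.03,"dz": 0,"fingers": 0.085},
    {"rx": 0,"ry": 0,"rz": 0,"dx": 0,"dy": -0.031,"dz": 0,"fingers": 0.085},
    {"rx": 0,"ry": 0,"rz": 0,"dx": 0,"dy": 0,"dz": 0,"fingers": 0.085},
    {"rx": 0,"ry": 0,"rz": 0,"dx": 0,"dy": 0,"dz": 0,"fingers": 0.085},
  ],
)

```text
time_s: 18.6
position: [0.4468, 0.1638, 0.1541]
tool_rot: [[-0.107, 0.994, 0.002], [0.994, 0.107, 0.0], [0.0, 0.002, -1.0]]
ft_force: [0.4, -1.3, 0.5]
grip_width: 0.0852
gripper_force: 0.0
```

```bash
python3 -c "
from h import *
go(.447,.165,.033,6.2)"
```

```text
t 18.6 pos [0.4468 0.1638 0.1541] th 6.2 rz -0.0005 then dxyz [0.0011 0.0003 0.1211] F [ 0.44 -1.29  0.52] w 0.0852 g 0.0
```

>>> arm_command(
  deltas=[
    {"rx": 0,"ry": 0,"rz": 0,"dx": 0,"dy": 0,"dz": 0.024,"fingers": 0.085},
    {"rx": 0,"ry": 0,"rz": 0,"dx": 0,"dy": 0,"dz": 0.03,"fingers": 0.085},
    {"rx": 0,"ry": 0,"rz": 0,"dx": 0,"dy": 0,"dz": 0.027,"fingers": 0.085},
    {"rx": 0,"ry": 0,"rz": 0,"dx": 0,"dy": 0,"dz": 0.022,"fingers": 0.085},
    {"rx": 0,"ry": 0,"rz": 0,"dx": 0,"dy": 0,"dz": 0.018,"fingers": 0.085},
    {"rx": 0,"ry": 0,"rz": 0,"dx": 0,"dy": 0,"dz": 0,"fingers": 0.085},
  ],
)

```text
time_s: 19.2
position: [0.4464, 0.1636, 0.0306]
tool_rot: [[-0.107, 0.994, -0.003], [0.994, 0.107, -0.0], [0.0, -0.003, -1.0]]
ft_force: [-0.0, 0.1, 0.2]
grip_width: 0.0857
gripper_force: 0.0
```

>>> arm_command(
  deltas=[
    {"rx": 0,"ry": 0,"rz": 0,"dx": 0,"dy": 0,"dz": 0,"fingers": 0.055},
    {"rx": 0,"ry": 0,"rz": 0,"dx": 0,"dy": 0,"dz": 0,"fingers": 0.055},
    {"rx": 0,"ry": 0,"rz": 0,"dx": 0,"dy": 0,"dz": 0,"fingers": 0.055},
    {"rx": 0,"ry": 0,"rz": 0,"dx": 0,"dy": 0,"dz": 0,"fingers": 0.055},
    {"rx": 0,"ry": 0,"rz": 0,"dx": 0,"dy": 0,"dz": 0,"fingers": 0.055},
    {"rx": 0,"ry": 0,"rz": 0,"dx": 0,"dy": 0,"dz": -0.01,"fingers": 0.055},
    {"rx": 0,"ry": 0,"rz": 0,"dx": 0,"dy": 0,"dz": -0.015,"fingers": 0.055},
    {"rx": 0,"ry": 0,"rz": 0,"dx": 0,"dy": 0,"dz": -0.025,"fingers": 0.055},
    {"rx": 0,"ry": 0,"rz": 0,"dx": 0,"dy": 0,"dz": -0.035,"fingers": 0.055},
    {"rx": 0,"ry": 0,"rz": 0,"dx": 0,"dy": 0,"dz": -0.035,"fingers": 0.055},
    {"rx": 0,"ry": 0,"rz": 0,"dx": 0,"dy": 0,"dz": -0.02,"fingers": 0.055},
    {"rx": 0,"ry": 0,"rz": 0,"dx": 0,"dy": 0,"dz": 0,"fingers": 0.055},
  ],
)

```text
time_s: 20.4
position: [0.4474, 0.164, 0.1756]
tool_rot: [[-0.108, 0.994, 0.006], [0.994, 0.108, 0.001], [0.0, 0.006, -1.0]]
ft_force: [0.4, 0.4, -3.0]
grip_width: 0.06
gripper_force: 55.4
```

```bash
python3 -c "
from h import *
env.get_image('side'); print(env.observe()['ft_force'].round(2))
go(.4619,-.340,.171,-2.8)"
```

```text
[-0.26 -0.45 -2.24]
t 20.4 pos [0.4465 0.1638 0.1735] th 6.2 rz 0.1567 then dxyz [-0.5025  0.04    0.0025] F [-0.26 -0.45 -2.24] w 0.0601 g 55.4
```

>>> arm_command(
  deltas=[
    {"rx": 0,"ry": 0,"rz": 0.078,"dx": 0,"dy": 0,"dz": 0,"fingers": 0.055},
    {"rx": 0,"ry": 0,"rz": 0.079,"dx": 0,"dy": 0,"dz": 0,"fingers": 0.055},
    {"rx": 0,"ry": 0,"rz": 0,"dx": -0.015,"dy": 0.002,"dz": 0,"fingers": 0.055},
    {"rx": 0,"ry": 0,"rz": 0,"dx": -0.028,"dy": 0.002,"dz": 0,"fingers": 0.055},
    {"rx": 0,"ry": 0,"rz": 0,"dx": -0.032,"dy": 0.003,"dz": 0,"fingers": 0.055},
    {"rx": 0,"ry": 0,"rz": 0,"dx": -0.032,"dy": 0.003,"dz": 0,"fingers": 0.055},
    {"rx": 0,"ry": 0,"rz": 0,"dx": -0.032,"dy": 0.003,"dz": 0,"fingers": 0.055},
    {"rx": 0,"ry": 0,"rz": 0,"dx": -0.032,"dy": 0.003,"dz": 0,"fingers": 0.055},
    {"rx": 0,"ry": 0,"rz": 0,"dx": -0.032,"dy": 0.003,"dz": 0,"fingers": 0.055},
    {"rx": 0,"ry": 0,"rz": 0,"dx": -0.032,"dy": 0.003,"dz": 0,"fingers": 0.055},
    {"rx": 0,"ry": 0,"rz": 0,"dx": -0.032,"dy": 0.003,"dz": 0,"fingers": 0.055},
    {"rx": 0,"ry": 0,"rz": 0,"dx": -0.032,"dy": 0.003,"dz": 0,"fingers": 0.055},
  ],
)

```text
time_s: 21.65
position: [0.4587, -0.1372, 0.171]
tool_rot: [[0.049, 0.999, -0.003], [0.999, -0.049, 0.002], [0.002, -0.003, -1.0]]
ft_force: [0.2, 0.1, -3.0]
grip_width: 0.0601
gripper_force: 55.4
```

>>> arm_command(
  deltas=[
    {"rx": 0,"ry": 0,"rz": 0,"dx": -0.032,"dy": 0.003,"dz": 0,"fingers": 0.055},
    {"rx": 0,"ry": 0,"rz": 0,"dx": -0.032,"dy": 0.003,"dz": 0,"fingers": 0.055},
    {"rx": 0,"ry": 0,"rz": 0,"dx": -0.032,"dy": 0.003,"dz": 0,"fingers": 0.055},
    {"rx": 0,"ry": 0,"rz": 0,"dx": -0.032,"dy": 0.002,"dz": 0,"fingers": 0.055},
    {"rx": 0,"ry": 0,"rz": 0,"dx": -0.032,"dy": 0.001,"dz": 0,"fingers": 0.055},
    {"rx": 0,"ry": 0,"rz": 0,"dx": -0.025,"dy": 0,"dz": 0,"fingers": 0.055},
    {"rx": 0,"ry": 0,"rz": 0,"dx": -0.017,"dy": 0,"dz": 0,"fingers": 0.055},
    {"rx": 0,"ry": 0,"rz": 0,"dx": 0,"dy": 0,"dz": 0,"fingers": 0.055},
    {"rx": 0,"ry": 0,"rz": 0,"dx": 0,"dy": 0,"dz": 0,"fingers": 0.055},
  ],
)

```text
time_s: 22.55
position: [0.4613, -0.3378, 0.1717]
tool_rot: [[0.049, 0.999, -0.001], [0.999, -0.049, 0.002], [0.002, -0.001, -1.0]]
ft_force: [0.3, 0.2, -3.0]
grip_width: 0.0603
gripper_force: 55.4
```

```bash
python3 -c "
from h import *
go(.4619,-.340,.034,-2.8)
im=env.get_image('top'); cv2.imwrite('pics/d.png',im['color'])"
```

```text
t 22.6 pos [ 0.4613 -0.3378  0.1717] th -2.8 rz -0.0005 then dxyz [-0.0022  0.0007  0.1377] F [ 0.28  0.22 -2.97] w 0.0603 g 55.4
```

View pics/d.png

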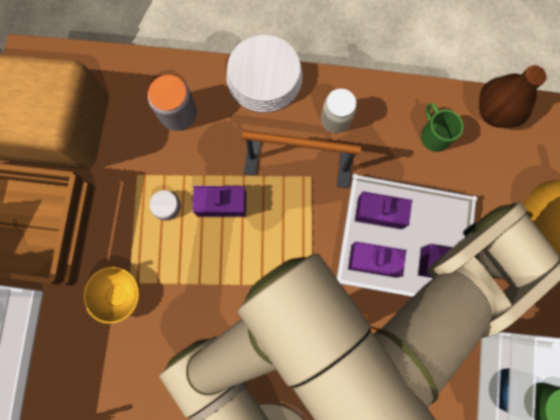

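Two boxes stand in the basket at (384,210) and (378,259). The heavy one is at (219,200) on the mat. I'll lower the third into its slot.

>>> arm_command(
  deltas=[
    {"rx": 0,"ry": 0,"rz": 0,"dx": -0.002,"dy": 0,"dz": 0.02,"fingers": 0.055},
    {"rx": 0,"ry": 0,"rz": 0,"dx": 0,"dy": 0,"dz": 0.034,"fingers": 0.055},
    {"rx": 0,"ry": 0,"rz": 0,"dx": 0,"dy": 0,"dz": 0.034,"fingers": 0.055},
    {"rx": 0,"ry": 0,"rz": 0,"dx": 0,"dy": 0,"dz": 0.028,"fingers": 0.055},
    {"rx": 0,"ry": 0,"rz": 0,"dx": 0,"dy": 0,"dz": 0.015,"fingers": 0.055},
    {"rx": 0,"ry": 0,"rz": 0,"dx": 0,"dy": 0,"dz": 0.0065,"fingers": 0.055},
    {"rx": 0,"ry": 0,"rz": 0,"dx": 0,"dy": 0,"dz": 0,"fingers": 0.055},
  ],
)

```text
time_s: 23.3
position: [0.4616, -0.3396, 0.0352]
tool_rot: [[0.048, 0.999, -0.0], [0.999, -0.048, 0.001], [0.0, -0.0, -1.0]]
ft_force: [0.9, 0.3, -3.1]
grip_width: 0.0603
gripper_force: 55.4
```

>>> arm_command(
  deltas=[
    {"rx": 0,"ry": 0,"rz": 0,"dx": 0,"dy": 0,"dz": 0,"fingers": 0.076},
    {"rx": 0,"ry": 0,"rz": 0,"dx": 0,"dy": 0,"dz": 0,"fingers": 0.076},
    {"rx": 0,"ry": 0,"rz": 0,"dx": 0,"dy": 0,"dz": 0,"fingers": 0.076},
    {"rx": 0,"ry": 0,"rz": 0,"dx": 0,"dy": 0,"dz": -0.02,"fingers": 0.076},
    {"rx": 0,"ry": 0,"rz": 0,"dx": 0,"dy": 0,"dz": -0.03,"fingers": 0.076},
    {"rx": 0,"ry": 0,"rz": 0,"dx": 0,"dy": 0,"dz": -0.035,"fingers": 0.076},
    {"rx": 0,"ry": 0,"rz": 0,"dx": 0,"dy": 0,"dz": -0.035,"fingers": 0.06},
    {"rx": 0,"ry": 0,"rz": 0,"dx": 0,"dy": 0,"dz": -0.02,"fingers": 0.06},
    {"rx": 0,"ry": 0,"rz": 0,"dx": 0,"dy": 0,"dz": 0,"fingers": 0.06},
  ],
)

```text
time_s: 24.2
position: [0.4623, -0.3415, 0.1785]
tool_rot: [[0.049, 0.999, 0.005], [0.999, -0.049, -0.005], [-0.005, 0.005, -1.0]]
ft_force: [0.4, -0.3, -0.7]
grip_width: 0.06
gripper_force: 0.0
```

```bash
python3 -c "
from h import *
im=env.get_image('side')
t=np.radians(96.2)
h=purple(im).copy(); 
import h as H
f=H.purple
def only(i):
    m=f(i).copy(); m[:215]=0; return m
H.purple=only
ps,c,n=H.fit([im],[(.566,.1767,t)],[.004])
for p in ps: print(np.round(p[:2],4),np.degrees(p[2]).round(1))
print(c,n)
im=env.get_image('top')
def only(i):
    m=f(i).copy(); m[:,300:]=0; return m
H.purple=only
ps,c,n=H.fit([im],[(.566,.1767,t)],[.004])
for p in ps: print(np.round(p[:2],4),np.degrees(p[2]).round(1))
print(c,n)
go(.566,.177,.15,6.2)"
```

```text
[0.5666 0.179 ] 96.2
159.0 [1537]
[0.5687 0.1823] 97.3
199.0 [1500]
t 24.3 pos [ 0.4613 -0.3405  0.1749] th -2.8 rz -0.1575 then dxyz [0.5031 0.16   0.0249] F [0.66 0.48 0.08] w 0.0601 g 0.0
```

>>> arm_command(
  deltas=[
    {"rx": 0,"ry": 0,"rz": -0.08,"dx": 0,"dy": 0,"dz": 0,"fingers": 0.06},
    {"rx": 0,"ry": 0,"rz": -0.08,"dx": 0,"dy": 0,"dz": 0,"fingers": 0.06},
    {"rx": 0,"ry": 0,"rz": 0,"dx": 0.034,"dy": 0.011,"dz": 0,"fingers": 0.06},
    {"rx": 0,"ry": 0,"rz": 0,"dx": 0.034,"dy": 0.011,"dz": 0,"fingers": 0.06},
    {"rx": 0,"ry": 0,"rz": 0,"dx": 0.034,"dy": 0.011,"dz": 0,"fingers": 0.06},
    {"rx": 0,"ry": 0,"rz": 0,"dx": 0.034,"dy": 0.011,"dz": 0,"fingers": 0.06},
    {"rx": 0,"ry": 0,"rz": 0,"dx": 0.034,"dy": 0.011,"dz": 0,"fingers": 0.06},
    {"rx": 0,"ry": 0,"rz": 0,"dx": 0.034,"dy": 0.011,"dz": 0,"fingers": 0.06},
    {"rx": 0,"ry": 0,"rz": 0,"dx": 0.034,"dy": 0.011,"dz": 0,"fingers": 0.06},
    {"rx": 0,"ry": 0,"rz": 0,"dx": 0.034,"dy": 0.011,"dz": 0,"fingers": 0.06},
    {"rx": 0,"ry": 0,"rz": 0,"dx": 0.034,"dy": 0.011,"dz": 0,"fingers": 0.06},
    {"rx": 0,"ry": 0,"rz": 0,"dx": 0.034,"dy": 0.011,"dz": 0,"fingers": 0.06},
  ],
)

```text
time_s: 25.5
position: [0.5327, 0.011, 0.1737]
tool_rot: [[-0.11, 0.994, -0.003], [0.994, 0.11, 0.001], [0.001, -0.002, -1.0]]
ft_force: [0.2, -0.1, -0.1]
grip_width: 0.0603
gripper_force: 0.0
```

>>> arm_command(
  deltas=[
    {"rx": 0,"ry": 0,"rz": 0,"dx": 0.034,"dy": 0.011,"dz": 0,"fingers": 0.06},
    {"rx": 0,"ry": 0,"rz": 0,"dx": 0.034,"dy": 0.011,"dz": 0,"fingers": 0.06},
    {"rx": 0,"ry": 0,"rz": 0,"dx": 0.034,"dy": 0.011,"dz": 0,"fingers": 0.06},
    {"rx": 0,"ry": 0,"rz": 0,"dx": 0.032,"dy": 0.01,"dz": 0,"fingers": 0.06},
    {"rx": 0,"ry": 0,"rz": 0,"dx": 0.032,"dy": 0.009,"dz": 0,"fingers": 0.06},
    {"rx": 0,"ry": 0,"rz": 0,"dx": 0,"dy": 0,"dz": 0,"fingers": 0.06},
    {"rx": 0,"ry": 0,"rz": 0,"dx": 0,"dy": 0,"dz": 0,"fingers": 0.06},
  ],
)

```text
time_s: 26.2
position: [0.5659, 0.1805, 0.1736]
tool_rot: [[-0.112, 0.994, -0.003], [0.994, 0.112, -0.001], [-0.0, -0.003, -1.0]]
ft_force: [0.2, 0.6, 0.4]
grip_width: 0.0602
gripper_force: 0.0
```

```bash
python3 -c "
from h import *
go(.567,.180,.078,6.4)
ims=[env.get_image(n) for n in('top','side')]
cv2.imwrite('pics/e.png',np.hstack([i['color'][100:380,150:500] for i in ims]))
"
```

```text
t 26.2 pos [0.5659 0.1805 0.1736] th 6.4 rz 0.0002 then dxyz [-0.0006  0.001   0.0956] F [0.2  0.56 0.43] w 0.0602 g 0.0
```

View pics/e.png

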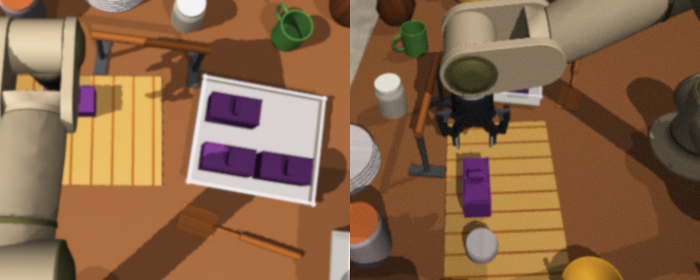

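All three light boxes stand in the basket with their fins centred, at (235,103), (228,153) and (288,165). I'll descend to the heavy box's fin, grip it and slide the lid open.

>>> arm_command(
  deltas=[
    {"rx": 0,"ry": 0,"rz": 0,"dx": 0,"dy": 0.001,"dz": 0.03,"fingers": 0.06},
    {"rx": 0,"ry": 0,"rz": 0,"dx": 0,"dy": 0,"dz": 0.03,"fingers": 0.06},
    {"rx": 0,"ry": 0,"rz": 0,"dx": 0,"dy": 0,"dz": 0.02,"fingers": 0.06},
    {"rx": 0,"ry": 0,"rz": 0,"dx": 0,"dy": 0,"dz": 0.0155,"fingers": 0.06},
    {"rx": 0,"ry": 0,"rz": 0,"dx": 0,"dy": 0,"dz": 0,"fingers": 0.06},
    {"rx": 0,"ry": 0,"rz": 0,"dx": 0,"dy": 0,"dz": 0,"fingers": 0.025},
    {"rx": 0,"ry": 0,"rz": 0,"dx": 0,"dy": 0,"dz": 0,"fingers": 0.025},
    {"rx": 0,"ry": 0,"rz": 0,"dx": 0,"dy": 0,"dz": 0,"fingers": 0.025},
    {"rx": 0,"ry": 0,"rz": 0,"dx": 0,"dy": 0,"dz": 0,"fingers": 0.025},
    {"rx": 0,"ry": 0,"rz": 0,"dx": 0,"dy": 0,"dz": 0,"fingers": 0.025},
  ],
  squeeze=25,
)

```text
time_s: 27.3
position: [0.5676, 0.1803, 0.08]
tool_rot: [[-0.11, 0.994, 0.001], [0.994, 0.11, 0.0], [-0.0, 0.001, -1.0]]
ft_force: [0.9, 0.3, 0.8]
grip_width: 0.0251
gripper_force: 0.0
```

>>> arm_command(
  deltas=[
    {"rx": 0,"ry": 0,"rz": 0,"dx": 0.005,"dy": 0,"dz": 0,"fingers": 0.025},
    {"rx": 0,"ry": 0,"rz": 0,"dx": 0.01,"dy": 0,"dz": 0,"fingers": 0.025},
    {"rx": 0,"ry": 0,"rz": 0,"dx": 0.012,"dy": 0,"dz": 0,"fingers": 0.025},
    {"rx": 0,"ry": 0,"rz": 0,"dx": 0.012,"dy": 0,"dz": 0,"fingers": 0.025},
    {"rx": 0,"ry": 0,"rz": 0,"dx": 0.012,"dy": 0,"dz": 0,"fingers": 0.025},
    {"rx": 0,"ry": 0,"rz": 0,"dx": 0.012,"dy": 0,"dz": 0,"fingers": 0.025},
    {"rx": 0,"ry": 0,"rz": 0,"dx": 0.012,"dy": 0,"dz": 0,"fingers": 0.025},
    {"rx": 0,"ry": 0,"rz": 0,"dx": 0.012,"dy": 0,"dz": 0,"fingers": 0.025},
    {"rx": 0,"ry": 0,"rz": 0,"dx": 0.012,"dy": 0,"dz": 0,"fingers": 0.025},
    {"rx": 0,"ry": 0,"rz": 0,"dx": 0.01,"dy": 0,"dz": 0,"fingers": 0.025},
    {"rx": 0,"ry": 0,"rz": 0,"dx": 0.007,"dy": 0,"dz": 0,"fingers": 0.025},
    {"rx": 0,"ry": 0,"rz": 0,"dx": 0,"dy": 0,"dz": 0,"fingers": 0.025},
  ],
)

```text
time_s: 28.5
position: [0.5546, 0.2964, 0.0796]
tool_rot: [[-0.111, 0.994, 0.0], [0.994, 0.111, 0.0], [0.0, 0.0, -1.0]]
ft_force: [0.0, -1.0, 0.1]
grip_width: 0.0249
gripper_force: 0.0
```

```bash
python3 -c "
from h import *
go(.567,.180,.078,6.4)
ims=[env.get_image(n) for n in('top','side')]
cv2.imwrite('pics/f.png',np.hstack([i['color'][130:400,130:420] for i in ims]))
"
```

```text
t 28.5 pos [0.5546 0.2964 0.0796] th 6.4 rz -0.0001 then dxyz [-0.1171 -0.0006  0.0016] F [ 0.05 -1.04  0.12] w 0.0249 g 0.0
```

View pics/f.png

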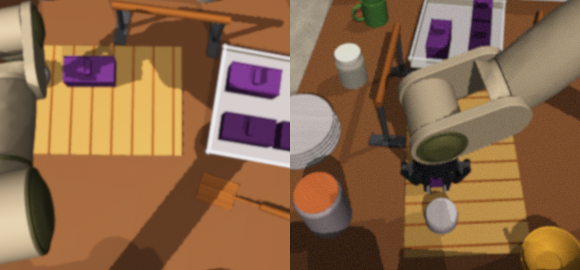

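```bash
python3 -c "
from h import *
ims=[env.get_image(n) for n in('top','side')]
a=ims[0]['color'][170:240,150:260]; b=ims[1]['color'][240:380,230:340]
cv2.imwrite('pics/g.png',np.hstack([cv2.resize(a,(440,280),interpolation=2),cv2.resize(b,(330,420),interpolation=2)[:280]]))
"
```

```text
(no output)
```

View pics/g.png

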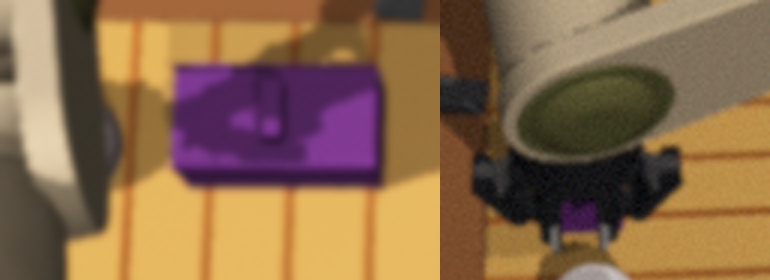

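The lid is still shut, with the fin at about pixel (218,197), so the fingers passed by it. I'll work out where the fin is.

```bash
python3 -c "
from h import *
t,s=[env.get_image(n) for n in('top','side')]
# fin top corners from zoom: left/right edges, top/bottom
for p in [(260,70),(282,70),(258,135),(282,135),(271,102)]:
  print(p,onplane(t,(150+p[0]/4-.4,170+p[1]/4-.4),.098)[:2].round(4))
import h as H
f=H.purple
def only(i):
    m=f(i).copy(); m[:,300:]=0; return m
H.purple=only
ps,c,n=H.fit([t],[(.566,.1767,1.68)],[.004]); print(ps,c,n)
P=env.observe()['position']; print(P,proj(t,P),proj(s,P))
"
```

```text
(260, 70) [0.5873 0.1922]
(282, 70) [0.5888 0.1796]
(258, 135) [0.5493 0.1879]
(282, 135) [0.5509 0.1742]
(271, 102) [0.5694 0.1832]
[array([0.56819177, 0.18257181, 1.68338526])] 223.0 [1479]
[0.55486075 0.29518623 0.07963491] [170.12796196 197.48250541] [276.39012902 324.33744268]
```

The fin is at (0.569,0.183), so position was right; the part-open tips must sit higher than expected. I'll push it instead with shut fingers from the -y side.

>>> arm_command(
  deltas=[
    {"rx": 0,"ry": 0,"rz": 0,"dx": 0,"dy": 0,"dz": -0.03,"fingers": 0},
    {"rx": 0,"ry": 0,"rz": 0,"dx": 0,"dy": 0,"dz": -0.03,"fingers": 0},
    {"rx": 0,"ry": 0,"rz": 0,"dx": -0.03,"dy": 0.001,"dz": 0,"fingers": 0},
    {"rx": 0,"ry": 0,"rz": 0,"dx": -0.033,"dy": 0,"dz": 0,"fingers": 0},
    {"rx": 0,"ry": 0,"rz": 0,"dx": -0.033,"dy": 0,"dz": 0,"fingers": 0},
    {"rx": 0,"ry": 0,"rz": 0,"dx": -0.033,"dy": 0,"dz": 0,"fingers": 0},
    {"rx": 0,"ry": 0,"rz": 0,"dx": -0.033,"dy": 0,"dz": 0,"fingers": 0},
    {"rx": 0,"ry": 0,"rz": 0,"dx": 0,"dy": 0,"dz": 0.03,"fingers": 0},
    {"rx": 0,"ry": 0,"rz": 0,"dx": 0,"dy": 0,"dz": 0,"fingers": 0},
  ],
)

```text
time_s: 29.7
position: [0.572, 0.1335, 0.1068]
tool_rot: [[-0.108, 0.994, -0.006], [0.994, 0.108, -0.0], [0.001, -0.006, -1.0]]
ft_force: [0.1, 0.0, -0.5]
grip_width: -0.0002
gripper_force: 0.0
```

```bash
python3 -c "
from h import *
go(.5733,.1379,.078,6.4)
"
```

```text
t 29.7 pos [0.572  0.1335 0.1068] th 6.2 rz -0.0031 then dxyz [0.0042 0.0018 0.0288] F [ 0.09  0.02 -0.51] w -0.0002 g 0.0
```

>>> arm_command(
  deltas=[
    {"rx": 0,"ry": 0,"rz": 0,"dx": 0,"dy": 0.001,"dz": 0.015,"fingers": 0},
    {"rx": 0,"ry": 0,"rz": 0,"dx": 0,"dy": 0.001,"dz": 0.011,"fingers": 0},
    {"rx": 0,"ry": 0,"rz": 0,"dx": 0,"dy": 0,"dz": 0,"fingers": 0},
    {"rx": 0,"ry": 0,"rz": 0,"dx": 0,"dy": 0,"dz": 0,"fingers": 0},
  ],
)

```text
time_s: 30.1
position: [0.5757, 0.1353, 0.0841]
tool_rot: [[-0.111, 0.994, 0.0], [0.994, 0.111, -0.0], [-0.0, 0.0, -1.0]]
ft_force: [0.7, 0.2, 0.3]
grip_width: 0.0001
gripper_force: 0.0
```

```bash
python3 -c "
from h import *
go(.5733,.1379,.078,6.4)
"
```

```text
t 30.1 pos [0.5757 0.1353 0.0841] th 6.4 rz -0.0004 then dxyz [ 0.0029 -0.0021  0.0061] F [0.67 0.21 0.32] w 0.0001 g 0.0
```

>>> arm_command(
  deltas=[
    {"rx": 0,"ry": 0,"rz": 0,"dx": 0,"dy": -0.002,"dz": 0.006,"fingers": 0},
    {"rx": 0,"ry": 0,"rz": 0,"dx": 0.012,"dy": 0,"dz": 0,"fingers": 0},
    {"rx": 0,"ry": 0,"rz": 0,"dx": 0.012,"dy": 0,"dz": 0,"fingers": 0},
    {"rx": 0,"ry": 0,"rz": 0,"dx": 0.012,"dy": 0,"dz": 0,"fingers": 0},
    {"rx": 0,"ry": 0,"rz": 0,"dx": 0.012,"dy": 0,"dz": 0,"fingers": 0},
    {"rx": 0,"ry": 0,"rz": 0,"dx": 0.012,"dy": 0,"dz": 0,"fingers": 0},
    {"rx": 0,"ry": 0,"rz": 0,"dx": 0.012,"dy": 0,"dz": 0,"fingers": 0},
    {"rx": 0,"ry": 0,"rz": 0,"dx": 0,"dy": 0,"dz": 0,"fingers": 0},
  ],
)

```text
time_s: 30.9
position: [0.5653, 0.2079, 0.0776]
tool_rot: [[-0.112, 0.994, 0.0], [0.994, 0.112, 0.0], [0.0, 0.0, -1.0]]
ft_force: [0.7, 0.3, -1.5]
grip_width: 0.0001
gripper_force: 0.0
```

```bash
python3 -c "
from h import *
go(.557,.2825,.078,6.4)
ims=[env.get_image(n) for n in('top','side')]
a=ims[0]['color'][170:240,150:260]; b=ims[1]['color'][200:340,220:330]
cv2.imwrite('pics/i.png',np.hstack([cv2.resize(a,(440,280),interpolation=2),cv2.resize(b,(330,420),interpolation=2)[:280]]))
"
```

```text
t 30.9 pos [0.5653 0.2079 0.0776] th 6.4 rz 0.0008 then dxyz [ 0.075   0.     -0.0004] F [ 0.7   0.32 -1.46] w 0.0001 g 0.0
```

View pics/i.png

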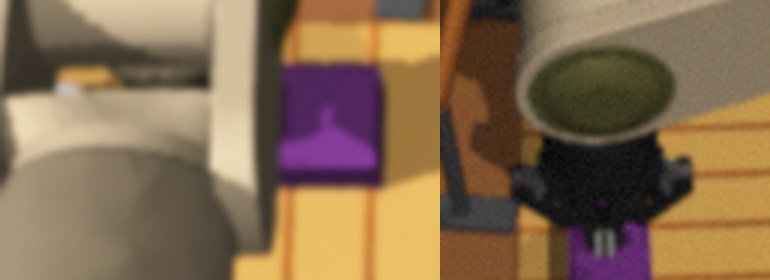

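```bash
python3 -c "
from h import *
t,s=[env.get_image(n) for n in('top','side')]
P=env.observe()['position']
for dz in (0,.01,.02,.03,.05): print(dz,proj(s,P+[0,0,dz]).round(1))
print('fin shut top centre',proj(s,(.568,.1826,.098)).round(1),'fin +44',proj(s,(.563,.226,.098)).round(1),'lid front edge',proj(s,(.5615,.242,.074)).round(1),'lid front +44',proj(s,(.5565,.286,.074)).round(1))
x0,y0=245,240
cv2.imwrite('pics/j.png',cv2.resize(s['color'][y0:y0+80,x0:x0+80],(560,560),interpolation=2))
for q in('lid1','box1'):
  print(q,[(np.round(d['box']),round(d['p'],2)) for d in env.look_for(q,s)])
"
```

```text
0 [274.7 287.4]
0.01 [274.5 285.1]
0.02 [274.4 282.8]
0.03 [274.3 280.4]
0.05 [274.1 275.5]
fin shut top centre [274.3 273.6] fin +44 [275.  290.8] lid front edge [275.3 302.7] lid front +44 [276.  321.4]
lid1 [(array([266., 277., 289., 307.]), 0.65), (array([311., 125., 336., 145.]), 0.64), (array([274., 150., 287., 158.]), 0.45)]
box1 [(array([263., 274., 293., 321.]), 0.84), (array([314., 122., 336., 144.]), 0.76), (array([272., 148., 289., 155.]), 0.53)]
```

View pics/j.png

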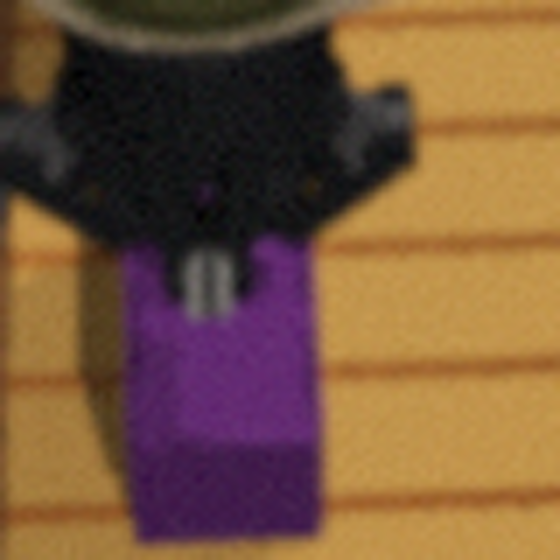

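>>> arm_command(
  deltas=[
    {"rx": 0,"ry": 0,"rz": 0,"dx": 0,"dy": 0,"dz": 0.001,"fingers": 0},
    {"rx": 0,"ry": 0,"rz": 0,"dx": 0,"dy": 0,"dz": 0.001,"fingers": 0},
    {"rx": 0,"ry": 0,"rz": 0,"dx": 0,"dy": 0,"dz": 0,"fingers": 0},
  ],
)

```text
time_s: 31.5
position: [0.5656, 0.2061, 0.0754]
tool_rot: [[-0.11, 0.994, -0.0], [0.994, 0.11, -0.0], [-0.0, -0.0, -1.0]]
ft_force: [0.2, -0.1, 0.2]
grip_width: -0.0001
gripper_force: 0.0
```

>>> arm_command(
  deltas=[
    {"rx": 0,"ry": 0,"rz": 0,"dx": 0,"dy": 0,"dz": 0.001,"fingers": 0},
    {"rx": 0,"ry": 0,"rz": 0,"dx": 0,"dy": 0,"dz": 0.0005,"fingers": 0},
    {"rx": 0,"ry": 0,"rz": 0,"dx": 0,"dy": 0,"dz": 0,"fingers": 0},
  ],
)

```text
time_s: 31.8
position: [0.5656, 0.2063, 0.074]
tool_rot: [[-0.11, 0.994, -0.0], [0.994, 0.11, -0.0], [0.0, -0.0, -1.0]]
ft_force: [0.3, -0.4, 0.4]
grip_width: 0.0003
gripper_force: 0.0
```

```bash
python3 -c "
from h import *
go(.557,.2825,.078,6.4)
t,s=[env.get_image(n) for n in('top','side')]
print(proj(s,(.5615,.242,.004)))
o=env.observe();print(o['ft_force'],o['wrist_torque'])
"
```

```text
t 31.8 pos [0.5656 0.2063 0.074 ] th 6.3 rz -0.001 then dxyz [ 0.0767 -0.     -0.004 ] F [ 0.25 -0.35  0.41] w 0.0003 g 0.0
[275.95967009 317.04614621]
[ 0.39439282 -0.12808045 -0.45136953] [-0.07063963  0.05771091  0.03171398]
```

>>> arm_command(
  deltas=[
    {"rx": 0,"ry": 0,"rz": 0,"dx": 0,"dy": 0,"dz": 0.001,"fingers": 0},
    {"rx": 0,"ry": 0,"rz": 0,"dx": 0,"dy": 0,"dz": 0.001,"fingers": 0},
    {"rx": 0,"ry": 0,"rz": 0,"dx": 0,"dy": 0,"dz": 0,"fingers": 0},
  ],
)

```text
time_s: 32.2
position: [0.5656, 0.2062, 0.0719]
tool_rot: [[-0.11, 0.994, -0.0], [0.994, 0.11, -0.0], [-0.0, -0.0, -1.0]]
ft_force: [-0.1, 0.3, 0.2]
grip_width: -0.0001
gripper_force: 0.0
```

```bash
python3 -c "
from h import *
go(.557,.2825,.078,6.4)
t,s=[env.get_image(n) for n in('top','side')]
print(env.observe()['ft_force'].round(2))
e=np.vstack([cv2.resize(i['color'][y:y+100,x:x+130],(520,400),interpolation=2)[:290] for i,x,y in((t,150,160),(s,220,235))])
cv2.imwrite('pics/k.png',e)
"
```

```text
t 32.2 pos [0.5656 0.2062 0.0719] th 6.3 rz -0.001 then dxyz [ 0.0768 -0.     -0.0061] F [-0.08  0.33  0.16] w -0.0001 g 0.0
[ 0.22 -0.09 -0.07]
```

View pics/k.png

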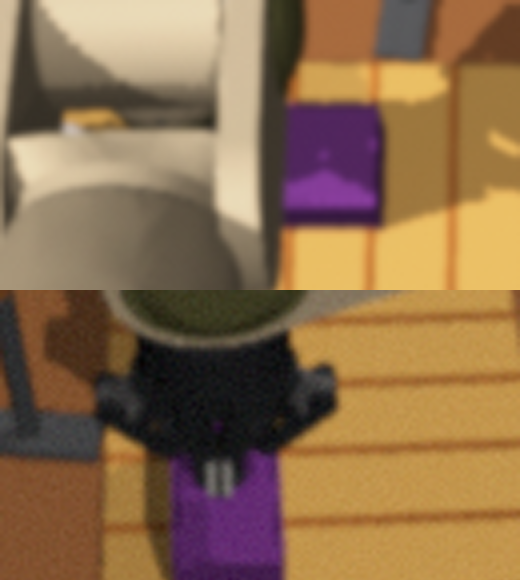

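The finger tips look about 1 cm above the reported TCP, and the fin, near row 270, is still behind them. I'll keep lowering until they touch the lid.

>>> arm_command(
  deltas=[
    {"rx": 0,"ry": 0,"rz": 0,"dx": 0,"dy": 0,"dz": 0.0015,"fingers": 0},
    {"rx": 0,"ry": 0,"rz": 0,"dx": 0,"dy": 0,"dz": 0.0015,"fingers": 0},
    {"rx": 0,"ry": 0,"rz": 0,"dx": 0,"dy": 0,"dz": 0,"fingers": 0},
  ],
)

```text
time_s: 32.6
position: [0.5655, 0.2062, 0.0688]
tool_rot: [[-0.11, 0.994, -0.0], [0.994, 0.11, -0.0], [0.0, -0.0, -1.0]]
ft_force: [-0.7, 0.3, -0.3]
grip_width: -0.0001
gripper_force: 0.0
```

>>> arm_command(
  deltas=[
    {"rx": 0,"ry": 0,"rz": 0,"dx": 0,"dy": 0,"dz": 0.0015,"fingers": 0},
    {"rx": 0,"ry": 0,"rz": 0,"dx": 0,"dy": 0,"dz": 0.0015,"fingers": 0},
    {"rx": 0,"ry": 0,"rz": 0,"dx": 0,"dy": 0,"dz": 0,"fingers": 0},
  ],
)

```text
time_s: 32.9
position: [0.5655, 0.2062, 0.0658]
tool_rot: [[-0.11, 0.994, -0.0], [0.994, 0.11, -0.0], [-0.0, -0.0, -1.0]]
ft_force: [0.6, 1.0, -0.2]
grip_width: -0.0001
gripper_force: 0.0
```

>>> arm_command(
  deltas=[
    {"rx": 0,"ry": 0,"rz": 0,"dx": 0,"dy": 0,"dz": 0.0015,"fingers": 0},
    {"rx": 0,"ry": 0,"rz": 0,"dx": 0,"dy": 0,"dz": 0.0015,"fingers": 0},
    {"rx": 0,"ry": 0,"rz": 0,"dx": 0,"dy": 0,"dz": 0,"fingers": 0},
  ],
)

```text
time_s: 33.2
position: [0.5656, 0.2062, 0.0629]
tool_rot: [[-0.11, 0.994, -0.0], [0.994, 0.11, -0.0], [-0.0, -0.0, -1.0]]
ft_force: [0.7, -0.5, -0.3]
grip_width: 0.0002
gripper_force: 0.0
```

```bash
python3 -c "
from h import *
t,s=[env.get_image(n) for n in('top','side')]
P=env.observe()['position']; print(P, env.observe()['ft_force'].round(2))
# silver tip rows: grey pixels near the tip column
c=int(round(proj(s,P)[0]))
h=cv2.cvtColor(s['color'],cv2.COLOR_BGR2HSV)
for r in range(266,324,1): print(r,h[r,c-1:c+2].mean(0).round().astype(int).tolist(),end='; ')
print(proj(s,P),proj(s,P+[0,0,.02]))
t0=env.observe()
"
```

```text
[0.56566145 0.20627463 0.0630751 ] [-0.68  0.01 -0.41]
266 [116, 50, 23]; 267 [126, 49, 19]; 268 [116, 51, 21]; 269 [127, 57, 22]; 270 [130, 48, 22]; 271 [132, 78, 25]; 272 [153, 94, 18]; 273 [143, 74, 13]; 274 [82, 39, 19]; 275 [98, 85, 17]; 276 [69, 55, 18]; 277 [38, 43, 18]; 278 [146, 34, 25]; 279 [57, 23, 44]; 280 [13, 21, 65]; 281 [16, 22, 82]; 282 [11, 18, 88]; 283 [18, 20, 85]; 284 [74, 18, 87]; 285 [25, 18, 85]; 286 [69, 16, 86]; 287 [164, 21, 85]; 288 [141, 74, 89]; 289 [145, 133, 97]; 290 [144, 158, 107]; 291 [144, 158, 109]; 292 [143, 158, 108]; 293 [144, 157, 109]; 294 [144, 157, 109]; 295 [144, 161, 111]; 296 [144, 152, 110]; 297 [144, 163, 109]; 298 [143, 163, 109]; 299 [144, 160, 110]; 300 [143, 163, 108]; 301 [144, 163, 104]; 302 [143, 150, 104]; 303 [144, 155, 91]; 304 [143, 153, 81]; 305 [143, 163, 78]; 306 [145, 156, 76]; 307 [145, 165, 75]; 308 [143, 160, 75]; 309 [144, 170, 75]; 310 [145, 165, 73]; 311 [143, 161, 77]; 312 [144, 165, 75]; 313 [143, 165, 74]; 314 [144, 165, 74]; 315 [144, 151, 75]; 316 [157, 115, 83]; 317 [6, 109, 119]; 318 [16, 149, 153]; 319 [18, 159, 154]; 320 [18, 161, 128]; 321 [18, 158, 98]; 322 [18, 160, 90]; 323 [17, 158, 99]; [274.82234414 290.77565093] [274.61765053 286.28477265]
```

>>> arm_command(
  deltas=[
    {"rx": 0,"ry": 0,"rz": 0,"dx": 0,"dy": 0,"dz": 0.001,"fingers": 0},
    {"rx": 0,"ry": 0,"rz": 0,"dx": 0,"dy": 0,"dz": 0.001,"fingers": 0},
    {"rx": 0,"ry": 0,"rz": 0,"dx": 0,"dy": 0,"dz": 0,"fingers": 0},
  ],
)

```text
time_s: 33.6
position: [0.5656, 0.2063, 0.0609]
tool_rot: [[-0.11, 0.994, -0.0], [0.994, 0.11, -0.0], [-0.0, -0.0, -1.0]]
ft_force: [1.1, 0.6, 0.4]
grip_width: -0.0004
gripper_force: 0.0
```

>>> arm_command(
  deltas=[
    {"rx": 0,"ry": 0,"rz": 0,"dx": 0,"dy": 0,"dz": 0.001,"fingers": 0},
    {"rx": 0,"ry": 0,"rz": 0,"dx": 0,"dy": 0,"dz": 0.001,"fingers": 0},
    {"rx": 0,"ry": 0,"rz": 0,"dx": 0,"dy": 0,"dz": 0,"fingers": 0},
  ],
)

```text
time_s: 33.9
position: [0.5656, 0.2062, 0.0589]
tool_rot: [[-0.11, 0.994, -0.0], [0.994, 0.11, -0.0], [0.0, -0.0, -1.0]]
ft_force: [-0.6, 0.2, 0.4]
grip_width: 0.0001
gripper_force: 0.0
```

```bash
cat > tip.py <<'E'
from h import *
s=env.get_image('side')
P=env.observe()['position']
c=int(round(proj(s,P)[0])); h=cv2.cvtColor(s['color'],cv2.COLOR_BGR2HSV)
print(P.round(4),env.observe()['ft_force'].round(2),proj(s,P).round(1),[(r,int(h[r,c-1:c+2,1].mean()),int(h[r,c-1:c+2,2].mean())) for r in range(280,294)])
E
python3 tip.py
```

```text
[0.5656 0.2063 0.059 ] [ 1.53  0.66 -0.07] [274.9 291.7] [(280, 21, 50), (281, 18, 70), (282, 20, 82), (283, 19, 86), (284, 13, 88), (285, 21, 85), (286, 15, 85), (287, 17, 86), (288, 25, 86), (289, 70, 88), (290, 129, 95), (291, 160, 99), (292, 165, 103), (293, 161, 103)]
```

The visible tips are well above the reported TCP. I'll lower further, in small steps, watching the force.

>>> arm_command(
  deltas=[
    {"rx": 0,"ry": 0,"rz": 0,"dx": 0,"dy": 0,"dz": 0.001,"fingers": 0},
    {"rx": 0,"ry": 0,"rz": 0,"dx": 0,"dy": 0,"dz": 0.001,"fingers": 0},
    {"rx": 0,"ry": 0,"rz": 0,"dx": 0,"dy": 0,"dz": 0.001,"fingers": 0},
    {"rx": 0,"ry": 0,"rz": 0,"dx": 0,"dy": 0,"dz": 0,"fingers": 0},
  ],
)

```text
time_s: 34.35
position: [0.5656, 0.2063, 0.0559]
tool_rot: [[-0.111, 0.994, -0.0], [0.994, 0.111, -0.0], [-0.0, -0.0, -1.0]]
ft_force: [-0.3, 0.7, -0.1]
grip_width: 0.0
gripper_force: 0.0
```

```bash
python3 tip.py
```

```text
[0.5656 0.2062 0.056 ] [ 0.55 -0.97 -1.06] [274.9 292.3] [(280, 12, 34), (281, 11, 51), (282, 19, 73), (283, 21, 85), (284, 19, 86), (285, 20, 88), (286, 13, 85), (287, 18, 85), (288, 13, 86), (289, 26, 89), (290, 82, 89), (291, 135, 98), (292, 156, 102), (293, 160, 99)]
```

>>> arm_command(
  deltas=[
    {"rx": 0,"ry": 0,"rz": 0,"dx": 0,"dy": 0,"dz": 0.001,"fingers": 0},
    {"rx": 0,"ry": 0,"rz": 0,"dx": 0,"dy": 0,"dz": 0.001,"fingers": 0},
    {"rx": 0,"ry": 0,"rz": 0,"dx": 0,"dy": 0,"dz": 0.001,"fingers": 0},
    {"rx": 0,"ry": 0,"rz": 0,"dx": 0,"dy": 0,"dz": 0,"fingers": 0},
  ],
)

```text
time_s: 34.8
position: [0.5656, 0.2062, 0.0529]
tool_rot: [[-0.11, 0.994, -0.0], [0.994, 0.11, -0.0], [-0.0, -0.0, -1.0]]
ft_force: [-1.2, 0.7, -0.1]
grip_width: 0.0002
gripper_force: 0.0
```

>>> arm_command(
  deltas=[
    {"rx": 0,"ry": 0,"rz": 0,"dx": 0,"dy": 0,"dz": 0.001,"fingers": 0},
    {"rx": 0,"ry": 0,"rz": 0,"dx": 0,"dy": 0,"dz": 0.001,"fingers": 0},
    {"rx": 0,"ry": 0,"rz": 0,"dx": 0,"dy": 0,"dz": 0.001,"fingers": 0},
    {"rx": 0,"ry": 0,"rz": 0,"dx": 0,"dy": 0,"dz": 0,"fingers": 0},
  ],
)

```text
time_s: 35.2
position: [0.5656, 0.2063, 0.0499]
tool_rot: [[-0.11, 0.994, -0.0], [0.994, 0.11, -0.0], [-0.0, -0.0, -1.0]]
ft_force: [0.7, 0.1, -0.5]
grip_width: 0.0002
gripper_force: 0.0
```

```bash
python3 tip.py
```

```text
[0.5656 0.2063 0.05  ] [-0.53  0.27  0.5 ] [275.  293.6] [(280, 83, 18), (281, 17, 30), (282, 17, 43), (283, 20, 70), (284, 18, 83), (285, 18, 88), (286, 19, 86), (287, 23, 87), (288, 21, 88), (289, 16, 86), (290, 25, 83), (291, 59, 80), (292, 133, 86), (293, 162, 92)]
```

Tip offset estimate: about 30 mm above the reported TCP. I'll go back over the fin and push at TCP z≈0.05.

>>> arm_command(
  deltas=[
    {"rx": 0,"ry": 0,"rz": 0,"dx": 0,"dy": 0,"dz": -0.025,"fingers": 0},
    {"rx": 0,"ry": 0,"rz": 0,"dx": 0,"dy": 0,"dz": -0.025,"fingers": 0},
    {"rx": 0,"ry": 0,"rz": 0,"dx": 0,"dy": 0,"dz": 0,"fingers": 0},
    {"rx": 0,"ry": 0,"rz": 0,"dx": -0.023,"dy": 0,"dz": 0,"fingers": 0},
    {"rx": 0,"ry": 0,"rz": 0,"dx": -0.023,"dy": 0,"dz": 0,"fingers": 0},
    {"rx": 0,"ry": 0,"rz": 0,"dx": -0.023,"dy": 0,"dz": 0,"fingers": 0},
    {"rx": 0,"ry": 0,"rz": 0,"dx": 0,"dy": 0,"dz": 0,"fingers": 0},
    {"rx": 0,"ry": 0,"rz": 0,"dx": 0,"dy": 0,"dz": 0.02,"fingers": 0},
    {"rx": 0,"ry": 0,"rz": 0,"dx": 0,"dy": 0,"dz": 0.02,"fingers": 0},
    {"rx": 0,"ry": 0,"rz": 0,"dx": 0,"dy": 0,"dz": 0.009,"fingers": 0},
    {"rx": 0,"ry": 0,"rz": 0,"dx": 0,"dy": 0,"dz": 0,"fingers": 0},
  ],
)

```text
time_s: 36.35
position: [0.5727, 0.1382, 0.05]
tool_rot: [[-0.111, 0.994, -0.002], [0.994, 0.111, 0.0], [0.0, -0.002, -1.0]]
ft_force: [-0.1, -0.1, 0.3]
grip_width: 0.0001
gripper_force: 0.0
```

```bash
python3 -c "
from h import *
go(.5733,.1379,.050,6.4)"
```

```text
t 36.4 pos [0.5727 0.1382 0.05  ] th 6.4 rz -0.0005 then dxyz [-0.0004  0.0006  0.    ] F [-0.08 -0.09  0.34] w 0.0001 g 0.0
```

>>> arm_command(
  deltas=[
    {"rx": 0,"ry": 0,"rz": 0,"dx": 0.012,"dy": 0,"dz": 0,"fingers": 0},
    {"rx": 0,"ry": 0,"rz": 0,"dx": 0.008,"dy": 0,"dz": 0,"fingers": 0},
    {"rx": 0,"ry": 0,"rz": 0,"dx": 0.008,"dy": 0,"dz": 0,"fingers": 0},
    {"rx": 0,"ry": 0,"rz": 0,"dx": 0.008,"dy": 0,"dz": 0,"fingers": 0},
    {"rx": 0,"ry": 0,"rz": 0,"dx": 0.008,"dy": 0,"dz": 0,"fingers": 0},
    {"rx": 0,"ry": 0,"rz": 0,"dx": 0.008,"dy": 0,"dz": 0,"fingers": 0},
    {"rx": 0,"ry": 0,"rz": 0,"dx": 0.008,"dy": 0,"dz": 0,"fingers": 0},
    {"rx": 0,"ry": 0,"rz": 0,"dx": 0,"dy": 0,"dz": 0,"fingers": 0},
  ],
)

```text
time_s: 37.15
position: [0.5664, 0.1984, 0.051]
tool_rot: [[-0.112, 0.994, -0.0], [0.994, 0.112, 0.0], [0.0, -0.0, -1.0]]
ft_force: [-0.2, 0.7, -0.2]
grip_width: -0.0001
gripper_force: 0.0
```

```bash
cat > lid.py <<'E'
from h import *
s=env.get_image('side'); m=purple(s); o=env.observe()
h=cv2.cvtColor(s['color'],cv2.COLOR_BGR2HSV)
col=[(r,h[r,272:279,0].mean().round().astype(int),h[r,272:279,2].mean().round().astype(int)) for r in range(270,360,3)]
print(o['position'].round(4),o['ft_force'].round(2)); print([(a,int(b),int(c)) for a,b,c in col])
u=np.array([-.1123,.9937,0])
for l in (0,.03,.06,.09,.118): print(l,'front edge',proj(s,np.array([.5682,.1826,.074])+u*(.06+l)).round(0),'fin top',proj(s,np.array([.5682,.1826,.098])+u*l).round(0))
E
python3 lid.py
```

```text
[0.5665 0.1978 0.051 ] [ 0.14  0.36 -0.  ]
[(270, 121, 26), (273, 117, 18), (276, 105, 19), (279, 29, 54), (282, 19, 87), (285, 144, 77), (288, 143, 101), (291, 144, 84), (294, 143, 84), (297, 144, 97), (300, 144, 102), (303, 143, 95), (306, 144, 96), (309, 144, 97), (312, 144, 96), (315, 144, 96), (318, 9, 135), (321, 18, 106), (324, 17, 110), (327, 17, 117), (330, 12, 156), (333, 30, 167), (336, 5, 170), (339, 32, 169), (342, 7, 170), (345, 5, 169), (348, 6, 168), (351, 8, 169), (354, 6, 165), (357, 53, 141)]
0 front edge [275. 303.] fin top [274. 274.]
0.03 front edge [276. 315.] fin top [275. 285.]
0.06 front edge [276. 328.] fin top [275. 297.]
0.09 front edge [277. 342.] fin top [276. 310.]
0.118 front edge [277. 355.] fin top [276. 323.]
```

The lid is now moving, about 34 mm open. I'll continue.

>>> arm_command(
  deltas=[
    {"rx": 0,"ry": 0,"rz": 0,"dx": 0.008,"dy": 0,"dz": 0,"fingers": 0},
    {"rx": 0,"ry": 0,"rz": 0,"dx": 0.01,"dy": 0,"dz": 0,"fingers": 0},
    {"rx": 0,"ry": 0,"rz": 0,"dx": 0.01,"dy": 0,"dz": 0,"fingers": 0},
    {"rx": 0,"ry": 0,"rz": 0,"dx": 0.01,"dy": 0,"dz": 0,"fingers": 0},
    {"rx": 0,"ry": 0,"rz": 0,"dx": 0.01,"dy": 0,"dz": 0,"fingers": 0},
    {"rx": 0,"ry": 0,"rz": 0,"dx": 0.01,"dy": 0,"dz": 0,"fingers": 0},
    {"rx": 0,"ry": 0,"rz": 0,"dx": 0.01,"dy": 0,"dz": 0,"fingers": 0},
    {"rx": 0,"ry": 0,"rz": 0,"dx": 0.008,"dy": 0,"dz": 0,"fingers": 0},
    {"rx": 0,"ry": 0,"rz": 0,"dx": 0.006,"dy": 0,"dz": 0,"fingers": 0},
    {"rx": 0,"ry": 0,"rz": 0,"dx": 0.003,"dy": 0,"dz": 0,"fingers": 0},
    {"rx": 0,"ry": 0,"rz": 0,"dx": 0,"dy": 0,"dz": 0,"fingers": 0},
  ],
)

```text
time_s: 38.3
position: [0.5572, 0.2821, 0.0511]
tool_rot: [[-0.111, 0.994, -0.0], [0.994, 0.111, 0.0], [0.0, -0.0, -1.0]]
ft_force: [-0.8, 0.3, -0.3]
grip_width: 0.0001
gripper_force: 0.0
```

```bash
python3 lid.py|head -2
```

```text
[0.5572 0.2819 0.0511] [ 0.29 -0.    0.85]
[(270, 28, 75), (273, 28, 87), (276, 28, 81), (279, 27, 71), (282, 28, 61), (285, 29, 60), (288, 28, 60), (291, 28, 52), (294, 20, 76), (297, 91, 24), (300, 115, 25), (303, 113, 24), (306, 71, 20), (309, 72, 18), (312, 65, 17), (315, 56, 53), (318, 22, 86), (321, 143, 81), (324, 144, 94), (327, 143, 81), (330, 145, 79), (333, 144, 92), (336, 144, 91), (339, 144, 92), (342, 144, 91), (345, 143, 93), (348, 143, 91), (351, 144, 91), (354, 144, 92), (357, 147, 128)]
```

The lid's front edge is at row ~356, so it is fully open (about 0.118). I'll raise, return to the box centre and turn the tool 90°.

>>> arm_command(
  deltas=[
    {"rx": 0,"ry": 0,"rz": 0,"dx": -0.005,"dy": 0,"dz": -0.02,"fingers": 0},
    {"rx": 0,"ry": 0,"rz": 0,"dx": 0,"dy": 0,"dz": -0.03,"fingers": 0.068},
    {"rx": 0,"ry": 0,"rz": 0,"dx": 0,"dy": 0,"dz": -0.03,"fingers": 0.068},
    {"rx": 0,"ry": 0,"rz": 0,"dx": -0.025,"dy": 0,"dz": 0,"fingers": 0.068},
    {"rx": 0,"ry": 0,"rz": 0,"dx": -0.035,"dy": 0,"dz": 0,"fingers": 0.068},
    {"rx": 0,"ry": 0,"rz": 0,"dx": -0.035,"dy": 0,"dz": 0,"fingers": 0.068},
    {"rx": 0,"ry": 0,"rz": 0,"dx": 0,"dy": 0,"dz": 0,"fingers": 0.068},
  ],
)

```text
time_s: 39.05
position: [0.5689, 0.1788, 0.1312]
tool_rot: [[-0.106, 0.994, 0.0], [0.994, 0.106, -0.001], [-0.001, -0.0, -1.0]]
ft_force: [0.4, -0.0, -0.2]
grip_width: 0.0682
gripper_force: 0.0
```

>>> arm_command(
  deltas=[
    {"rx": 0,"ry": 0,"rz": -0.1428,"dx": 0,"dy": 0,"dz": 0,"fingers": 0.068},
    {"rx": 0,"ry": 0,"rz": -0.1428,"dx": 0,"dy": 0,"dz": 0,"fingers": 0.068},
    {"rx": 0,"ry": 0,"rz": -0.1428,"dx": 0,"dy": 0,"dz": 0,"fingers": 0.068},
    {"rx": 0,"ry": 0,"rz": -0.1428,"dx": 0,"dy": 0,"dz": 0,"fingers": 0.068},
    {"rx": 0,"ry": 0,"rz": -0.1428,"dx": 0,"dy": 0,"dz": 0,"fingers": 0.068},
    {"rx": 0,"ry": 0,"rz": -0.1428,"dx": 0,"dy": 0,"dz": 0,"fingers": 0.068},
    {"rx": 0,"ry": 0,"rz": -0.1428,"dx": 0,"dy": 0,"dz": 0,"fingers": 0.068},
    {"rx": 0,"ry": 0,"rz": -0.1428,"dx": 0,"dy": 0,"dz": 0,"fingers": 0.068},
    {"rx": 0,"ry": 0,"rz": -0.1428,"dx": 0,"dy": 0,"dz": 0,"fingers": 0.068},
    {"rx": 0,"ry": 0,"rz": -0.1428,"dx": 0,"dy": 0,"dz": 0,"fingers": 0.068},
    {"rx": 0,"ry": 0,"rz": -0.1428,"dx": 0,"dy": 0,"dz": 0,"fingers": 0.068},
    {"rx": 0,"ry": 0,"rz": 0,"dx": 0,"dy": 0,"dz": 0,"fingers": 0.068},
  ],
)

```text
time_s: 40.25
position: [0.5682, 0.1828, 0.1311]
tool_rot: [[-0.994, -0.112, -0.0], [-0.112, 0.994, 0.0], [0.0, 0.0, -1.0]]
ft_force: [0.2, 0.2, -0.3]
grip_width: 0.0682
gripper_force: 0.0
```

```bash
python3 - <<'E'
from h import *
go(.5682,.1826,.05,96.4)
o=env.observe(); s=env.get_image('side'); t=env.get_image('top')
P=o['position']; u=np.array([-.1123,.9937,0])
print('side tips if at TCP',[proj(s,P+u*k).round(1).tolist() for k in(-.034,.034)],'30mm up',[proj(s,P+u*k+[0,0,.03]).round(1).tolist() for k in(-.034,.034)])
c=s['color'][235:365,215:335]; d=t['color'][160:250,140:260]
cv2.imwrite('pics/l.png',np.hstack([cv2.resize(c,(480,520),interpolation=2),cv2.resize(d,(320,240),interpolation=2)[:,:320] if 0 else cv2.copyMakeBorder(cv2.resize(d,(320,240),interpolation=2),0,280,0,0,0)]))
E
```

```text
t 40.2 pos [0.5682 0.1828 0.1311] th 96.4 rz 0.0003 then dxyz [ 0.     -0.0002  0.0811] F [ 0.22  0.23 -0.33] w 0.0682 g 0.0
side tips if at TCP [[273.3, 252.6], [274.3, 279.0]] 30mm up [[273.0, 244.7], [273.9, 271.4]]
```

View pics/l.png

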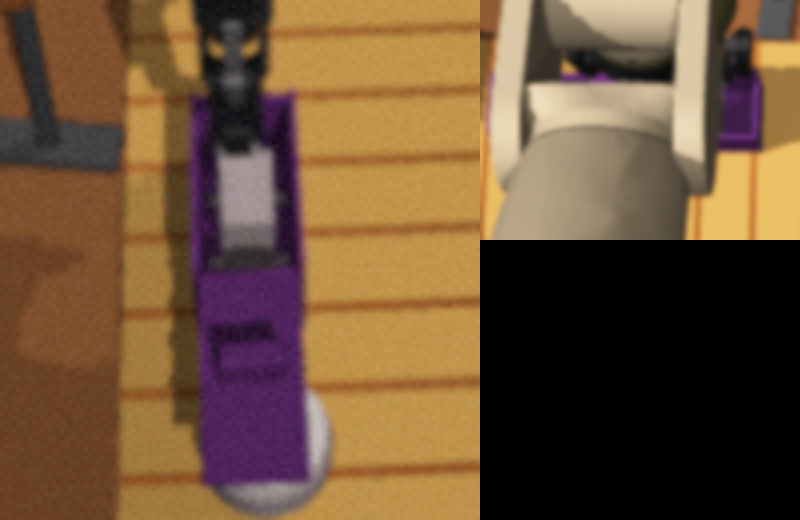

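The lid is fully open. The hanger's pale crown is centred in the box at zoom (247,190), between the walls at 193 and 300, and the fingers are above it. I'll descend in stages.

>>> arm_command(
  deltas=[
    {"rx": 0,"ry": 0,"rz": 0,"dx": 0,"dy": 0,"dz": 0.025,"fingers": 0.068},
    {"rx": 0,"ry": 0,"rz": 0,"dx": 0,"dy": 0,"dz": 0.025,"fingers": 0.068},
    {"rx": 0,"ry": 0,"rz": 0,"dx": 0,"dy": 0,"dz": 0.02,"fingers": 0.068},
    {"rx": 0,"ry": 0,"rz": 0,"dx": 0,"dy": 0,"dz": 0.015,"fingers": 0.068},
    {"rx": 0,"ry": 0,"rz": 0,"dx": 0,"dy": 0,"dz": 0.01,"fingers": 0.068},
    {"rx": 0,"ry": 0,"rz": 0,"dx": 0,"dy": 0,"dz": 0,"fingers": 0.068},
  ],
)

```text
time_s: 40.95
position: [0.5677, 0.1824, 0.035]
tool_rot: [[-0.994, -0.109, -0.002], [-0.109, 0.994, -0.0], [0.002, 0.0, -1.0]]
ft_force: [0.0, -0.7, 0.1]
grip_width: 0.0679
gripper_force: 0.0
```

>>> arm_command(
  deltas=[
    {"rx": 0,"ry": 0,"rz": 0,"dx": 0,"dy": 0,"dz": 0.005,"fingers": 0.068},
    {"rx": 0,"ry": 0,"rz": 0,"dx": 0,"dy": 0,"dz": 0.005,"fingers": 0.068},
    {"rx": 0,"ry": 0,"rz": 0,"dx": 0,"dy": 0,"dz": 0.005,"fingers": 0.068},
    {"rx": 0,"ry": 0,"rz": 0,"dx": 0,"dy": 0,"dz": 0,"fingers": 0.068},
  ],
)

```text
time_s: 41.35
position: [0.568, 0.1824, 0.0206]
tool_rot: [[-0.994, -0.11, -0.001], [-0.11, 0.994, -0.0], [0.001, 0.0, -1.0]]
ft_force: [1.3, -0.5, -0.2]
grip_width: 0.0681
gripper_force: 0.0
```

>>> arm_command(
  deltas=[
    {"rx": 0,"ry": 0,"rz": 0,"dx": 0,"dy": 0,"dz": 0.005,"fingers": 0.068},
    {"rx": 0,"ry": 0,"rz": 0,"dx": 0,"dy": 0,"dz": 0.004,"fingers": 0.068},
    {"rx": 0,"ry": 0,"rz": 0,"dx": 0,"dy": 0,"dz": 0.003,"fingers": 0.068},
    {"rx": 0,"ry": 0,"rz": 0,"dx": 0,"dy": 0,"dz": 0,"fingers": 0.068},
  ],
)

```text
time_s: 41.75
position: [0.5681, 0.1824, 0.0086]
tool_rot: [[-0.994, -0.11, -0.001], [-0.11, 0.994, -0.0], [0.001, 0.0, -1.0]]
ft_force: [-0.4, -0.3, 0.5]
grip_width: 0.0681
gripper_force: 0.0
```

>>> arm_command(
  deltas=[
    {"rx": 0,"ry": 0,"rz": 0,"dx": 0,"dy": 0,"dz": 0.004,"fingers": 0.068},
    {"rx": 0,"ry": 0,"rz": 0,"dx": 0,"dy": 0,"dz": 0.003,"fingers": 0.068},
    {"rx": 0,"ry": 0,"rz": 0,"dx": 0,"dy": 0,"dz": 0,"fingers": 0.068},
  ],
)

```text
time_s: 42.05
position: [0.5681, 0.1824, 0.0016]
tool_rot: [[-0.994, -0.11, -0.001], [-0.11, 0.994, -0.0], [0.001, 0.0, -1.0]]
ft_force: [-0.5, -0.2, 0.3]
grip_width: 0.068
gripper_force: 0.0
```

```bash
python3 - <<'E'
from h import *
go(.568,.1824,0,96.4)
s=env.get_image('side'); h=cv2.cvtColor(s['color'],cv2.COLOR_BGR2HSV)
print([(r,*h[r,272:278].mean(0).round().astype(int).tolist()) for r in range(255,316,2)])
u=np.array([-.1123,.9937,0]); B=np.array([.5682,.1826,0])
for n,k,z in(('front end wall in top',.056,.07),('crown front',.024,.064),('crown back',-.024,.064),('rear wall in top',-.056,.07)): print(n,proj(s,B+u*k+[0,0,z]).round(1))
E
```

```text
t 42.0 pos [0.5681 0.1824 0.0016] th 96.3 rz -0.001 then dxyz [0.0001 0.     0.0016] F [-0.48 -0.25  0.26] w 0.068 g 0.0
[(255, 27, 120, 59), (257, 27, 91, 56), (259, 21, 74, 93), (261, 43, 48, 50), (263, 139, 30, 28), (265, 86, 39, 26), (267, 59, 39, 23), (269, 60, 27, 26), (271, 112, 37, 25), (273, 100, 31, 26), (275, 109, 15, 28), (277, 74, 14, 66), (279, 51, 9, 68), (281, 84, 10, 61), (283, 102, 13, 62), (285, 37, 13, 60), (287, 52, 11, 51), (289, 37, 14, 72), (291, 84, 11, 78), (293, 45, 13, 49), (295, 105, 19, 37), (297, 66, 28, 25), (299, 74, 16, 32), (301, 122, 31, 38), (303, 143, 146, 78), (305, 144, 156, 96), (307, 144, 158, 96), (309, 143, 160, 97), (311, 144, 156, 96), (313, 144, 153, 98), (315, 144, 155, 83)]
front end wall in top [275.3 302.1]
crown front [274.9 290.6]
crown back [274.2 272.6]
rear wall in top [273.7 259.7]
```

No contact, and the finger reaches inside the front wall (row ~302). I'll grip the hanger and lift it.

>>> arm_command(
  deltas=[
    {"rx": 0,"ry": 0,"rz": 0,"dx": 0,"dy": 0,"dz": 0,"fingers": 0.04},
    {"rx": 0,"ry": 0,"rz": 0,"dx": 0,"dy": 0,"dz": 0,"fingers": 0.04},
    {"rx": 0,"ry": 0,"rz": 0,"dx": 0,"dy": 0,"dz": 0,"fingers": 0.04},
    {"rx": 0,"ry": 0,"rz": 0,"dx": 0,"dy": 0,"dz": 0,"fingers": 0.04},
    {"rx": 0,"ry": 0,"rz": 0,"dx": 0,"dy": 0,"dz": 0,"fingers": 0.04},
  ],
  squeeze=50,
)

```text
time_s: 42.6
position: [0.5686, 0.1825, 0.0024]
tool_rot: [[-0.994, -0.11, 0.001], [-0.11, 0.994, 0.0], [-0.001, 0.0, -1.0]]
ft_force: [0.2, 0.8, 3.9]
grip_width: 0.0474
gripper_force: 52.5
```

>>> arm_command(
  deltas=[
    {"rx": 0,"ry": 0,"rz": 0,"dx": 0,"dy": 0,"dz": -0.008,"fingers": 0.04},
    {"rx": 0,"ry": 0,"rz": 0,"dx": 0,"dy": 0,"dz": -0.012,"fingers": 0.04},
    {"rx": 0,"ry": 0,"rz": 0,"dx": 0,"dy": 0,"dz": -0.015,"fingers": 0.04},
    {"rx": 0,"ry": 0,"rz": 0,"dx": 0,"dy": 0,"dz": -0.02,"fingers": 0.04},
    {"rx": 0,"ry": 0,"rz": 0,"dx": 0,"dy": 0,"dz": -0.02,"fingers": 0.04},
    {"rx": 0,"ry": 0,"rz": 0,"dx": 0,"dy": 0,"dz": -0.025,"fingers": 0.04},
    {"rx": 0,"ry": 0,"rz": 0,"dx": 0,"dy": 0,"dz": 0,"fingers": 0.04},
    {"rx": 0,"ry": 0,"rz": 0,"dx": 0,"dy": 0,"dz": 0,"fingers": 0.04},
  ],
)

```text
time_s: 43.4
position: [0.568, 0.1824, 0.1019]
tool_rot: [[-0.994, -0.11, -0.0], [-0.11, 0.994, -0.0], [0.0, -0.0, -1.0]]
ft_force: [1.0, 0.4, -4.9]
grip_width: 0.0472
gripper_force: 52.5
```

The hanger is held at 4.9 N, with its feet about 6 mm above the reported TCP. I'll measure the rail precisely from the first pictures.

```bash
python3 - <<'E'
from h import *
t,s=env.get_image('top'),env.get_image('side')
T=cv2.imread('pics/top0.png'); S=cv2.imread('pics/side0.png')
for im,I,ax,R,lo,hi in((t,T,'c',range(250,356,15),120,165),(s,S,'r',range(165,232,10),205,255)):
    h=cv2.cvtColor(I,cv2.COLOR_BGR2HSV).astype(int)
    for k in R:
        line=h[lo:hi,k] if ax=='c' else h[k,lo:hi]
        # bar: saturated orange brighter than table
        m=[i+lo for i in range(len(line)) if line[i,0]<13 and line[i,1]>185 and line[i,2]>85]
        if m:
            px=(k,np.mean(m)) if ax=='c' else (np.mean(m),k)
            print(ax,k,m[0],m[-1],len(m),onplane(im,px,.17)[:2].round(4))
go(.694,.03,.204,-1.3)
E
```

```text
c 310 139 139 1 [ 0.7028 -0.0122]
c 355 145 153 3 [ 0.6892 -0.1128]
r 165 235 236 2 [ 0.6875 -0.0876]
r 175 230 232 2 [ 0.6934 -0.0507]
r 185 226 231 2 [ 0.6941 -0.0158]
r 195 228 228 1 [0.6901 0.0173]
r 215 218 219 2 [0.7021 0.0804]
r 225 216 216 1 [0.7027 0.1097]
t 43.5 pos [0.5675 0.1823 0.1007] th 96.3 rz -1.4375 then dxyz [ 0.1494 -0.13   -0.1033] F [-1.14 -0.78 -3.12] w 0.0475 g 52.5
```

```bash
python3 - <<'E'
from h import *
T=cv2.imread('pics/top0.png'); S=cv2.imread('pics/side0.png')
t,s=env.get_image('top'),env.get_image('side')
for k in (265,300,335): print('top col',k,[(r,*T[r,k].tolist()) for r in range(128,158)])
for k in (175,190,215): print('side row',k,[(c,*S[k,c].tolist()) for c in range(210,245)])
for y in(-.08,0,.08): print(y,[proj(t,(x,y,.17)).round(1).tolist() for x in(.684,.694,.704)],[proj(s,(x,y,.17)).round(1).tolist() for x in(.684,.694,.704)])
E
```

```text
top col 265 [(128, 58, 101, 161), (129, 58, 101, 161), (130, 59, 102, 161), (131, 57, 99, 157), (132, 50, 91, 147), (133, 41, 83, 139), (134, 39, 89, 155), (135, 43, 102, 177), (136, 47, 111, 191), (137, 48, 111, 192), (138, 44, 105, 182), (139, 39, 94, 165), (140, 36, 83, 145), (141, 35, 74, 128), (142, 40, 76, 126), (143, 47, 81, 132), (144, 49, 84, 136), (145, 49, 85, 137), (146, 51, 87, 138), (147, 51, 85, 137), (148, 51, 87, 138), (149, 51, 85, 138), (150, 49, 83, 134), (151, 43, 74, 119), (152, 34, 59, 95), (153, 29, 49, 78), (154, 26, 45, 72), (155, 29, 49, 79), (156, 36, 61, 99), (157, 44, 76, 122)]
top col 300 [(128, 50, 86, 137), (129, 50, 87, 138), (130, 52, 90, 144), (131, 56, 97, 153), (132, 58, 101, 159), (133, 58, 101, 160), (134, 58, 102, 161), (135, 58, 101, 160), (136, 55, 98, 156), (137, 49, 91, 148), (138, 40, 86, 146), (139, 41, 95, 164), (140, 45, 106, 184), (141, 47, 112, 193), (142, 46, 110, 190), (143, 43, 102, 176), (144, 38, 90, 158), (145, 34, 78, 137), (146, 35, 71, 124), (147, 44, 80, 133), (148, 55, 94, 153), (149, 59, 100, 161), (150, 59, 101, 163), (1
[... 2478 characters left out ...]
25, 66, 119), (226, 23, 63, 103), (227, 32, 64, 110), (228, 37, 77, 121), (229, 42, 79, 125), (230, 52, 85, 134), (231, 43, 78, 129), (232, 46, 83, 133), (233, 47, 82, 130), (234, 49, 83, 132), (235, 43, 78, 127), (236, 47, 81, 130), (237, 39, 77, 122), (238, 43, 76, 128), (239, 48, 84, 130), (240, 47, 81, 131), (241, 44, 81, 128), (242, 43, 77, 126), (243, 44, 75, 124), (244, 45, 78, 128)]
-0.08 [[339.9, 150.6], [340.3, 146.3], [340.7, 141.9]] [[236.4, 167.1], [232.5, 166.9], [228.6, 166.8]]
0 [[303.6, 146.5], [304.1, 142.2], [304.5, 137.9]] [[231.6, 189.9], [227.5, 189.7], [223.4, 189.5]]
0.08 [[267.3, 142.5], [267.8, 138.2], [268.4, 133.9]] [[226.4, 215.2], [222.0, 215.0], [217.7, 214.8]]
```

Rail axis x is about 0.693 near y=0.03, with yaw about -1.3°. I'll raise, rotate and travel.

>>> arm_command(
  deltas=[
    {"rx": 0,"ry": 0,"rz": 0,"dx": 0,"dy": 0,"dz": -0.02,"fingers": 0.04},
    {"rx": 0,"ry": 0,"rz": 0,"dx": 0,"dy": 0,"dz": -0.03,"fingers": 0.04},
    {"rx": 0,"ry": 0,"rz": 0,"dx": 0,"dy": 0,"dz": -0.03,"fingers": 0.04},
    {"rx": 0,"ry": 0,"rz": 0,"dx": 0,"dy": 0,"dz": -0.025,"fingers": 0.04},
    {"rx": 0,"ry": 0,"rz": 0,"dx": 0,"dy": 0,"dz": 0,"fingers": 0.04},
  ],
)

```text
time_s: 44.1
position: [0.5695, 0.1826, 0.2097]
tool_rot: [[-0.994, -0.111, 0.006], [-0.111, 0.994, 0.001], [-0.006, 0.0, -1.0]]
ft_force: [0.1, 0.1, -5.0]
grip_width: 0.0475
gripper_force: 53.2
```

>>> arm_command(
  deltas=[
    {"rx": 0,"ry": 0,"rz": 0.1419,"dx": 0,"dy": 0,"dz": 0,"fingers": 0.04},
    {"rx": 0,"ry": 0,"rz": 0.1419,"dx": 0,"dy": 0,"dz": 0,"fingers": 0.04},
    {"rx": 0,"ry": 0,"rz": 0.1419,"dx": 0,"dy": 0,"dz": 0,"fingers": 0.04},
    {"rx": 0,"ry": 0,"rz": 0.1419,"dx": 0,"dy": 0,"dz": 0,"fingers": 0.04},
    {"rx": 0,"ry": 0,"rz": 0.1419,"dx": 0,"dy": 0,"dz": 0,"fingers": 0.04},
    {"rx": 0,"ry": 0,"rz": 0.1419,"dx": 0,"dy": 0,"dz": 0,"fingers": 0.04},
    {"rx": 0,"ry": 0,"rz": 0.1419,"dx": 0,"dy": 0,"dz": 0,"fingers": 0.04},
    {"rx": 0,"ry": 0,"rz": 0.1419,"dx": 0,"dy": 0,"dz": 0,"fingers": 0.04},
    {"rx": 0,"ry": 0,"rz": 0.1419,"dx": 0,"dy": 0,"dz": 0,"fingers": 0.04},
    {"rx": 0,"ry": 0,"rz": 0.1419,"dx": 0,"dy": 0,"dz": 0,"fingers": 0.04},
    {"rx": 0,"ry": 0,"rz": 0.1419,"dx": 0,"dy": 0,"dz": 0,"fingers": 0.04},
    {"rx": 0,"ry": 0,"rz": 0.1419,"dx": 0,"dy": 0,"dz": 0,"fingers": 0.04},
  ],
)

```text
time_s: 45.3
position: [0.5677, 0.1823, 0.2045]
tool_rot: [[0.027, 1.0, -0.004], [1.0, -0.027, -0.0], [-0.001, -0.004, -1.0]]
ft_force: [0.0, 0.3, -4.2]
grip_width: 0.0472
gripper_force: 53.0
```

>>> arm_command(
  deltas=[
    {"rx": 0,"ry": 0,"rz": 0,"dx": -0.02,"dy": 0.01,"dz": 0,"fingers": 0.04},
    {"rx": 0,"ry": 0,"rz": 0,"dx": -0.02,"dy": 0.018,"dz": 0,"fingers": 0.04},
    {"rx": 0,"ry": 0,"rz": 0,"dx": -0.025,"dy": 0.02,"dz": 0,"fingers": 0.04},
    {"rx": 0,"ry": 0,"rz": 0,"dx": -0.025,"dy": 0.02,"dz": 0,"fingers": 0.04},
    {"rx": 0,"ry": 0,"rz": 0,"dx": -0.025,"dy": 0.02,"dz": 0,"fingers": 0.04},
    {"rx": 0,"ry": 0,"rz": 0,"dx": -0.02,"dy": 0.02,"dz": 0,"fingers": 0.04},
    {"rx": 0,"ry": 0,"rz": 0,"dx": -0.014,"dy": 0.02,"dz": 0,"fingers": 0.04},
    {"rx": 0,"ry": 0,"rz": 0,"dx": 0,"dy": 0,"dz": 0,"fingers": 0.04},
    {"rx": 0,"ry": 0,"rz": 0,"dx": 0,"dy": 0,"dz": 0,"fingers": 0.04},
  ],
)

```text
time_s: 46.2
position: [0.6927, 0.0306, 0.2043]
tool_rot: [[0.022, 1.0, -0.004], [1.0, -0.022, 0.001], [0.001, -0.004, -1.0]]
ft_force: [0.2, 1.0, -4.3]
grip_width: 0.0474
gripper_force: 53.4
```

```bash
python3 -c "
from h import *
go(.693,.03,.124,-1.3)"
```

```text
t 46.2 pos [0.6927 0.0306 0.2043] th -1.3 rz 0.0008 then dxyz [-0.0006  0.0004  0.0803] F [ 0.19  0.99 -4.26] w 0.0474 g 53.4
```

>>> arm_command(
  deltas=[
    {"rx": 0,"ry": 0,"rz": 0,"dx": 0,"dy": 0,"dz": 0.01,"fingers": 0.04},
    {"rx": 0,"ry": 0,"rz": 0,"dx": 0,"dy": 0,"dz": 0.01,"fingers": 0.04},
    {"rx": 0,"ry": 0,"rz": 0,"dx": 0,"dy": 0,"dz": 0.01,"fingers": 0.04},
    {"rx": 0,"ry": 0,"rz": 0,"dx": 0,"dy": 0,"dz": 0.01,"fingers": 0.04},
    {"rx": 0,"ry": 0,"rz": 0,"dx": 0,"dy": 0,"dz": 0.01,"fingers": 0.04},
    {"rx": 0,"ry": 0,"rz": 0,"dx": 0,"dy": 0,"dz": 0,"fingers": 0.04},
  ],
)

```text
time_s: 46.8
position: [0.6924, 0.0309, 0.1551]
tool_rot: [[0.021, 1.0, -0.003], [1.0, -0.021, 0.0], [0.0, -0.003, -1.0]]
ft_force: [-0.6, -0.3, -4.4]
grip_width: 0.0471
gripper_force: 53.4
```

>>> arm_command(
  deltas=[
    {"rx": 0,"ry": 0,"rz": 0,"dx": 0,"dy": 0,"dz": 0.008,"fingers": 0.04},
    {"rx": 0,"ry": 0,"rz": 0,"dx": 0,"dy": 0,"dz": 0.008,"fingers": 0.04},
    {"rx": 0,"ry": 0,"rz": 0,"dx": 0,"dy": 0,"dz": 0.006,"fingers": 0.04},
    {"rx": 0,"ry": 0,"rz": 0,"dx": 0,"dy": 0,"dz": 0,"fingers": 0.04},
  ],
)

```text
time_s: 47.2
position: [0.6926, 0.0308, 0.1338]
tool_rot: [[0.021, 1.0, -0.002], [1.0, -0.021, 0.0], [0.0, -0.002, -1.0]]
ft_force: [-0.2, 0.5, -3.5]
grip_width: 0.0477
gripper_force: 53.4
```

```bash
python3 -c "
from h import *
go(.693,.03,.124,-1.3)
s=env.get_image('side');t=env.get_image('top');print(env.observe()['ft_force'].round(2))
cv2.imwrite('pics/m.png',s['color'][120:270,160:320])"
```

```text
t 47.2 pos [0.6926 0.0308 0.1338] th -1.2 rz 0.0014 then dxyz [-0.0008  0.0004  0.0098] F [-0.19  0.55 -3.55] w 0.0477 g 53.4
[ 0.35 -0.43 -5.01]
```

>>> arm_command(
  deltas=[
    {"rx": 0,"ry": 0,"rz": 0,"dx": 0,"dy": 0,"dz": 0.003,"fingers": 0.04},
    {"rx": 0,"ry": 0,"rz": 0,"dx": 0,"dy": 0,"dz": 0.002,"fingers": 0.04},
    {"rx": 0,"ry": 0,"rz": 0,"dx": 0,"dy": 0,"dz": 0.002,"fingers": 0.04},
    {"rx": 0,"ry": 0,"rz": 0,"dx": 0,"dy": 0,"dz": 0,"fingers": 0.04},
  ],
)

```text
time_s: 47.7
position: [0.693, 0.0307, 0.1277]
tool_rot: [[0.021, 1.0, -0.001], [1.0, -0.021, 0.0], [0.0, -0.001, -1.0]]
ft_force: [0.6, 0.7, -4.9]
grip_width: 0.0473
gripper_force: 53.4
```

>>> arm_command(
  deltas=[
    {"rx": 0,"ry": 0,"rz": 0,"dx": 0,"dy": 0,"dz": 0.001,"fingers": 0.04},
    {"rx": 0,"ry": 0,"rz": 0,"dx": 0,"dy": 0,"dz": 0.001,"fingers": 0.04},
    {"rx": 0,"ry": 0,"rz": 0,"dx": 0,"dy": 0,"dz": 0,"fingers": 0.04},
  ],
)

```text
time_s: 48.0
position: [0.6931, 0.0307, 0.1259]
tool_rot: [[0.021, 1.0, -0.0], [1.0, -0.021, 0.0], [0.0, -0.0, -1.0]]
ft_force: [-0.5, 0.1, -4.5]
grip_width: 0.0475
gripper_force: 53.4
```

>>> arm_command(
  deltas=[
    {"rx": 0,"ry": 0,"rz": 0,"dx": 0,"dy": 0,"dz": 0.001,"fingers": 0.04},
    {"rx": 0,"ry": 0,"rz": 0,"dx": 0,"dy": 0,"dz": 0.001,"fingers": 0.04},
    {"rx": 0,"ry": 0,"rz": 0,"dx": 0,"dy": 0,"dz": 0,"fingers": 0.04},
  ],
)

```text
time_s: 48.3
position: [0.6932, 0.0307, 0.1244]
tool_rot: [[0.021, 1.0, 0.0], [1.0, -0.021, -0.0], [-0.0, 0.0, -1.0]]
ft_force: [-1.1, 0.1, -1.8]
grip_width: 0.0475
gripper_force: 53.7
```

>>> arm_command(
  deltas=[
    {"rx": 0,"ry": 0,"rz": 0,"dx": 0,"dy": 0,"dz": 0.001,"fingers": 0.04},
    {"rx": 0,"ry": 0,"rz": 0,"dx": 0,"dy": 0,"dz": 0.001,"fingers": 0.04},
    {"rx": 0,"ry": 0,"rz": 0,"dx": 0,"dy": 0,"dz": 0,"fingers": 0.04},
  ],
)

```text
time_s: 48.6
position: [0.6933, 0.0307, 0.1243]
tool_rot: [[0.021, 1.0, 0.002], [1.0, -0.021, -0.0], [-0.0, 0.002, -1.0]]
ft_force: [-4.8, 0.0, 8.0]
grip_width: 0.0474
gripper_force: 55.1
```

The crown rests on the bar at TCP z = 0.124, as predicted. I'll back off 1 mm and release.

>>> arm_command(
  deltas=[
    {"rx": 0,"ry": 0,"rz": 0,"dx": 0,"dy": 0,"dz": -0.0015,"fingers": 0.04},
    {"rx": 0,"ry": 0,"rz": 0,"dx": 0,"dy": 0,"dz": 0,"fingers": 0.052},
    {"rx": 0,"ry": 0,"rz": 0,"dx": 0,"dy": 0,"dz": 0,"fingers": 0.06},
    {"rx": 0,"ry": 0,"rz": 0,"dx": 0,"dy": 0,"dz": 0,"fingers": 0.075},
    {"rx": 0,"ry": 0,"rz": 0,"dx": 0,"dy": 0,"dz": 0,"fingers": 0.075},
    {"rx": 0,"ry": 0,"rz": 0,"dx": 0,"dy": 0,"dz": 0,"fingers": 0.075},
  ],
)

```text
time_s: 49.2
position: [0.6931, 0.0307, 0.1235]
tool_rot: [[0.021, 1.0, -0.0], [1.0, -0.021, 0.0], [0.0, -0.0, -1.0]]
ft_force: [0.4, 1.1, -0.2]
grip_width: 0.0751
gripper_force: 0.0
```

>>> arm_command(
  deltas=[
    {"rx": 0,"ry": 0,"rz": 0,"dx": 0,"dy": 0,"dz": -0.01,"fingers": 0.075},
    {"rx": 0,"ry": 0,"rz": 0,"dx": 0,"dy": 0,"dz": -0.02,"fingers": 0.075},
    {"rx": 0,"ry": 0,"rz": 0,"dx": 0,"dy": 0,"dz": -0.025,"fingers": 0.075},
    {"rx": 0,"ry": 0,"rz": 0,"dx": 0,"dy": 0,"dz": -0.03,"fingers": 0.075},
    {"rx": 0,"ry": 0,"rz": 0,"dx": 0,"dy": 0,"dz": -0.015,"fingers": 0.075},
    {"rx": 0,"ry": 0,"rz": 0,"dx": 0,"dy": 0,"dz": 0,"fingers": 0.075},
  ],
)

```text
time_s: 49.8
position: [0.6939, 0.0307, 0.227]
tool_rot: [[0.021, 1.0, 0.006], [1.0, -0.021, -0.001], [-0.001, 0.006, -1.0]]
ft_force: [0.1, 0.9, 0.3]
grip_width: 0.0748
gripper_force: 0.0
```

```bash
python3 - <<'E'
from h import *
u=np.array([-.1123,.9937]); P=np.array([.5682,.1826])+u*.165
go(P[0],P[1],.2,6.4)
s=env.get_image('side'); h=cv2.cvtColor(s['color'],cv2.COLOR_BGR2HSV)
g=((h[...,1]<60)&(h[...,2]>90))
reg=g[170:250,200:260]; ys,xs=np.nonzero(reg); print(len(ys), xs.mean()+200 if len(xs) else 0, ys.mean()+170 if len(ys) else 0, xs.min()+200,xs.max()+200,ys.min()+170,ys.max()+170)
print('crown corners',[proj(s,(.693+a,.031+b,.186)).round().tolist() for a in(-.024,.024) for b in(-.015,.015)])
E
```

```text
t 49.8 pos [0.6939 0.0307 0.227 ] th -1.2 rz -0.1329 then dxyz [ 0.33   -0.1082  0.027 ] F [0.05 0.85 0.25] w 0.0748 g 0.0
735 231.94829931972788 193.43945578231293 200 259 170 217
crown corners [[236.0, 190.0], [234.0, 200.0], [216.0, 189.0], [214.0, 199.0]]
```

>>> arm_command(
  deltas=[
    {"rx": 0,"ry": 0,"rz": -0.066,"dx": 0,"dy": 0,"dz": 0,"fingers": 0.075},
    {"rx": 0,"ry": 0,"rz": -0.067,"dx": 0,"dy": 0,"dz": 0,"fingers": 0},
    {"rx": 0,"ry": 0,"rz": 0,"dx": 0.033,"dy": -0.0108,"dz": 0,"fingers": 0},
    {"rx": 0,"ry": 0,"rz": 0,"dx": 0.033,"dy": -0.0108,"dz": 0,"fingers": 0},
    {"rx": 0,"ry": 0,"rz": 0,"dx": 0.033,"dy": -0.0108,"dz": 0,"fingers": 0},
    {"rx": 0,"ry": 0,"rz": 0,"dx": 0.033,"dy": -0.0108,"dz": 0,"fingers": 0},
    {"rx": 0,"ry": 0,"rz": 0,"dx": 0.033,"dy": -0.0108,"dz": 0,"fingers": 0},
    {"rx": 0,"ry": 0,"rz": 0,"dx": 0.033,"dy": -0.0108,"dz": 0,"fingers": 0},
    {"rx": 0,"ry": 0,"rz": 0,"dx": 0.033,"dy": -0.0108,"dz": 0,"fingers": 0},
    {"rx": 0,"ry": 0,"rz": 0,"dx": 0.033,"dy": -0.0108,"dz": 0,"fingers": 0},
    {"rx": 0,"ry": 0,"rz": 0,"dx": 0.033,"dy": -0.0108,"dz": 0,"fingers": 0},
    {"rx": 0,"ry": 0,"rz": 0,"dx": 0.033,"dy": -0.0108,"dz": 0,"fingers": 0},
  ],
)

```text
time_s: 51.05
position: [0.5478, 0.3477, 0.2222]
tool_rot: [[-0.111, 0.994, -0.002], [0.994, 0.111, -0.001], [-0.001, -0.002, -1.0]]
ft_force: [-0.4, 0.0, -0.6]
grip_width: 0.0004
gripper_force: 0.0
```

>>> arm_command(
  deltas=[
    {"rx": 0,"ry": 0,"rz": 0,"dx": 0,"dy": 0,"dz": 0,"fingers": 0},
    {"rx": 0,"ry": 0,"rz": 0,"dx": 0,"dy": 0,"dz": 0,"fingers": 0},
  ],
)

```text
time_s: 51.25
position: [0.5485, 0.3468, 0.2224]
tool_rot: [[-0.113, 0.994, -0.002], [0.994, 0.113, -0.001], [-0.001, -0.002, -1.0]]
ft_force: [0.1, -0.4, -0.5]
grip_width: -0.0
gripper_force: 0.0
```

```bash
python3 - <<'E'
from h import *
u=np.array([-.1123,.9937]); P=np.array([.5682,.1826])+u*.165
go(P[0],P[1],.05,6.4)
s=env.get_image('side');t=env.get_image('top')
print(proj(s,(.693,.031,.186)),proj(t,(.693,.031,.186)))
h=cv2.cvtColor(s['color'],cv2.COLOR_BGR2HSV)
for r in range(184,222,4): print(r,[(c,*h[r,c,1:].tolist()) for c in range(208,246,3)])
# box pose: lower part of box, front wall bottom row etc.
col=[(r,h[r,272:279,0].mean().round().astype(int),h[r,272:279,2].mean().round().astype(int)) for r in range(230,330,4)]
print([(a,int(b),int(c)) for a,b,c in col])
E
```

```text
t 51.2 pos [0.5485 0.3468 0.2224] th 6.5 rz 0.0012 then dxyz [-0.0003  0.0012  0.1724] F [ 0.1  -0.41 -0.47] w -0.0 g 0.0
[225.10442539 194.54881334] [290.15270918 138.61922723]
184 [(208, 182, 77), (211, 162, 74), (214, 177, 69), (217, 180, 68), (220, 169, 71), (223, 106, 65), (226, 75, 105), (229, 75, 122), (232, 78, 101), (235, 72, 113), (238, 74, 127), (241, 75, 133), (244, 74, 141)]
188 [(208, 160, 70), (211, 161, 68), (214, 165, 71), (217, 165, 71), (220, 170, 69), (223, 162, 66), (226, 80, 118), (229, 75, 112), (232, 71, 93), (235, 75, 105), (238, 72, 120), (241, 70, 131), (244, 74, 141)]
192 [(208, 168, 70), (211, 192, 69), (214, 157, 70), (217, 31, 90), (220, 24, 86), (223, 28, 91), (226, 70, 113), (229, 69, 100), (232, 72, 85), (235, 66, 100), (238, 70, 109), (241, 81, 126), (244, 75, 140)]
196 [(208, 178, 66), (211, 181, 69), (214, 107, 76), (217, 26, 89), (220, 22, 92), (223, 28, 91), (226, 52, 99), (229, 82, 106), (232, 82, 78), (235, 74, 90), (238, 79, 107), (241, 76, 121), (244, 75, 132)]
200 [(208, 171, 76), (211, 171, 70), (214, 51, 65), (217, 31, 73), (220, 25, 72),
[... 859 characters left out ...]
, 174, 57), (229, 160, 70), (232, 154, 71), (235, 33, 70), (238, 76, 74), (241, 79, 94), (244, 77, 103)]
220 [(208, 168, 123), (211, 178, 73), (214, 170, 72), (217, 180, 68), (220, 202, 82), (223, 195, 68), (226, 177, 59), (229, 170, 66), (232, 147, 71), (235, 155, 69), (238, 81, 63), (241, 68, 82), (244, 71, 100)]
[(230, 23, 112), (234, 28, 66), (238, 28, 80), (242, 28, 77), (246, 28, 73), (250, 27, 67), (254, 28, 60), (258, 29, 57), (262, 28, 53), (266, 29, 43), (270, 21, 84), (274, 87, 29), (278, 78, 19), (282, 98, 20), (286, 105, 22), (290, 81, 20), (294, 109, 16), (298, 96, 17), (302, 77, 26), (306, 14, 87), (310, 18, 82), (314, 151, 93), (318, 143, 62), (322, 144, 103), (326, 143, 95)]
```

The hanger's grey crown sits at the expected place on the bar (rows 191–202, columns 215–227). I'll lower behind the fin and push the lid shut.

>>> arm_command(
  deltas=[
    {"rx": 0,"ry": 0,"rz": 0,"dx": 0,"dy": 0,"dz": 0.03,"fingers": 0},
    {"rx": 0,"ry": 0,"rz": 0,"dx": 0,"dy": 0,"dz": 0.033,"fingers": 0},
    {"rx": 0,"ry": 0,"rz": 0,"dx": 0,"dy": 0,"dz": 0.033,"fingers": 0},
    {"rx": 0,"ry": 0,"rz": 0,"dx": 0,"dy": 0,"dz": 0.03,"fingers": 0},
    {"rx": 0,"ry": 0,"rz": 0,"dx": 0,"dy": 0,"dz": 0.025,"fingers": 0},
    {"rx": 0,"ry": 0,"rz": 0,"dx": 0,"dy": 0,"dz": 0.018,"fingers": 0},
    {"rx": 0,"ry": 0,"rz": 0,"dx": 0,"dy": 0,"dz": 0,"fingers": 0},
  ],
)

```text
time_s: 52.05
position: [0.5483, 0.3448, 0.0518]
tool_rot: [[-0.11, 0.994, -0.005], [0.994, 0.11, -0.002], [-0.002, -0.005, -1.0]]
ft_force: [-0.1, 0.1, 0.2]
grip_width: -0.0002
gripper_force: 0.0
```

```bash
python3 - <<'E'
from h import *
u=np.array([-.1123,.9937]); P=np.array([.5682,.1826])+u*.0175
go(P[0],P[1],.05,6.4)
E
```

```text
t 52.0 pos [0.5483 0.3448 0.0518] th 6.3 rz -0.0018 then dxyz [-0.1459  0.0017  0.0018] F [-0.06  0.06  0.19] w -0.0002 g 0.0
```

>>> arm_command(
  deltas=[
    {"rx": 0,"ry": 0,"rz": 0,"dx": -0.012,"dy": 0.001,"dz": 0.001,"fingers": 0},
    {"rx": 0,"ry": 0,"rz": 0,"dx": -0.01,"dy": 0.001,"dz": 0,"fingers": 0},
    {"rx": 0,"ry": 0,"rz": 0,"dx": -0.01,"dy": 0,"dz": 0,"fingers": 0},
    {"rx": 0,"ry": 0,"rz": 0,"dx": -0.01,"dy": 0,"dz": 0,"fingers": 0},
    {"rx": 0,"ry": 0,"rz": 0,"dx": -0.01,"dy": 0,"dz": 0,"fingers": 0},
    {"rx": 0,"ry": 0,"rz": 0,"dx": -0.01,"dy": 0,"dz": 0,"fingers": 0},
    {"rx": 0,"ry": 0,"rz": 0,"dx": -0.01,"dy": 0,"dz": 0,"fingers": 0},
    {"rx": 0,"ry": 0,"rz": 0,"dx": -0.01,"dy": 0,"dz": 0,"fingers": 0},
    {"rx": 0,"ry": 0,"rz": 0,"dx": -0.01,"dy": 0,"dz": 0,"fingers": 0},
    {"rx": 0,"ry": 0,"rz": 0,"dx": -0.01,"dy": 0,"dz": 0,"fingers": 0},
    {"rx": 0,"ry": 0,"rz": 0,"dx": 0,"dy": 0,"dz": 0,"fingers": 0},
  ],
)

```text
time_s: 53.15
position: [0.5626, 0.2441, 0.0536]
tool_rot: [[-0.11, 0.994, -0.0], [0.994, 0.11, -0.0], [-0.0, -0.0, -1.0]]
ft_force: [0.2, 0.0, -0.9]
grip_width: -0.0001
gripper_force: 0.0
```

>>> arm_command(
  deltas=[
    {"rx": 0,"ry": 0,"rz": 0,"dx": -0.01,"dy": 0,"dz": 0,"fingers": 0},
    {"rx": 0,"ry": 0,"rz": 0,"dx": -0.01,"dy": 0,"dz": 0,"fingers": 0},
    {"rx": 0,"ry": 0,"rz": 0,"dx": -0.01,"dy": 0,"dz": 0,"fingers": 0},
    {"rx": 0,"ry": 0,"rz": 0,"dx": -0.008,"dy": 0,"dz": 0,"fingers": 0},
    {"rx": 0,"ry": 0,"rz": 0,"dx": -0.005,"dy": 0,"dz": 0,"fingers": 0},
    {"rx": 0,"ry": 0,"rz": 0,"dx": -0.002,"dy": 0,"dz": 0,"fingers": 0},
    {"rx": 0,"ry": 0,"rz": 0,"dx": 0,"dy": 0,"dz": 0,"fingers": 0},
  ],
)

```text
time_s: 53.85
position: [0.5674, 0.2005, 0.0536]
tool_rot: [[-0.111, 0.994, 0.0], [0.994, 0.111, -0.0], [-0.0, 0.0, -1.0]]
ft_force: [0.0, -0.3, 0.3]
grip_width: -0.0002
gripper_force: 0.0
```

```bash
python3 - <<'E'
from h import *
u=np.array([-.1123,.9937]); P=np.array([.5682,.1826])+u*.0175
go(P[0],P[1],.05,6.4)
E
python3 lid.py|head -2
```

```text
t 53.9 pos [0.5674 0.2005 0.0536] th 6.4 rz -0.0002 then dxyz [-0.0004 -0.0013  0.0036] F [ 0.04 -0.29  0.3 ] w -0.0002 g 0.0
[0.5674 0.2007 0.0536] [-0.04  0.24  0.47]
[(270, 93, 21), (273, 106, 21), (276, 102, 21), (279, 114, 46), (282, 29, 82), (285, 61, 89), (288, 145, 97), (291, 144, 101), (294, 144, 102), (297, 144, 102), (300, 143, 102), (303, 144, 90), (306, 144, 76), (309, 144, 76), (312, 143, 76), (315, 144, 76), (318, 17, 160), (321, 18, 107), (324, 18, 112), (327, 18, 118), (330, 10, 158), (333, 6, 167), (336, 6, 168), (339, 8, 168), (342, 8, 169), (345, 6, 167), (348, 30, 168), (351, 30, 167), (354, 5, 163), (357, 101, 140)]
```

The front edge is back at row 303, so the lid is shut. One small extra nudge, then I retreat and check everything.

>>> arm_command(
  deltas=[
    {"rx": 0,"ry": 0,"rz": 0,"dx": -0.002,"dy": 0,"dz": 0,"fingers": 0},
    {"rx": 0,"ry": 0,"rz": 0,"dx": 0,"dy": 0,"dz": 0,"fingers": 0},
    {"rx": 0,"ry": 0,"rz": 0,"dx": 0.004,"dy": 0,"dz": 0,"fingers": 0},
    {"rx": 0,"ry": 0,"rz": 0,"dx": 0.002,"dy": 0,"dz": -0.025,"fingers": 0},
    {"rx": 0,"ry": 0,"rz": 0,"dx": 0,"dy": 0,"dz": -0.035,"fingers": 0},
    {"rx": 0,"ry": 0,"rz": 0,"dx": 0,"dy": 0,"dz": -0.035,"fingers": 0},
    {"rx": 0,"ry": 0,"rz": 0,"dx": 0,"dy": 0,"dz": -0.035,"fingers": 0},
  ],
)

```text
time_s: 54.6
position: [0.5667, 0.205, 0.185]
tool_rot: [[-0.112, 0.994, -0.0], [0.994, 0.112, -0.0], [-0.0, -0.0, -1.0]]
ft_force: [-0.3, -0.4, 0.7]
grip_width: -0.0
gripper_force: 0.0
```

>>> arm_command(
  deltas=[
    {"rx": 0,"ry": 0,"rz": 0,"dx": 0,"dy": -0.035,"dz": 0,"fingers": 0},
    {"rx": 0,"ry": 0,"rz": 0,"dx": 0,"dy": -0.035,"dz": 0,"fingers": 0},
    {"rx": 0,"ry": 0,"rz": 0,"dx": 0,"dy": -0.035,"dz": 0,"fingers": 0},
    {"rx": 0,"ry": 0,"rz": 0,"dx": 0,"dy": -0.035,"dz": 0,"fingers": 0},
    {"rx": 0,"ry": 0,"rz": 0,"dx": 0,"dy": -0.035,"dz": 0,"fingers": 0},
    {"rx": 0,"ry": 0,"rz": 0,"dx": 0.03,"dy": -0.03,"dz": 0,"fingers": 0},
    {"rx": 0,"ry": 0,"rz": 0,"dx": 0.035,"dy": -0.01,"dz": 0,"fingers": 0},
    {"rx": 0,"ry": 0,"rz": 0,"dx": 0.035,"dy": 0,"dz": 0,"fingers": 0},
    {"rx": 0,"ry": 0,"rz": 0,"dx": 0.035,"dy": 0,"dz": 0,"fingers": 0},
    {"rx": 0,"ry": 0,"rz": 0,"dx": 0,"dy": 0,"dz": 0,"fingers": 0},
  ],
)

```text
time_s: 55.6
position: [0.3375, 0.3178, 0.1836]
tool_rot: [[-0.115, 0.993, 0.001], [0.993, 0.115, 0.001], [0.001, 0.001, -1.0]]
ft_force: [0.5, -0.3, -0.3]
grip_width: 0.0001
gripper_force: 0.0
```

```bash
python3 - <<'E'
from h import *
ims=[env.get_image(n) for n in('top','side')]
t=np.radians(96.4); q=np.radians(87.2)
for n,I in zip('ts',ims):
    ps,c,m=fit([I],[(.568,.1826,t),(.588,-.212,q),(.4683,-.206,q),(.462,-.340,q)],[.004]*4)
    print(n,c,m,[(p[:2].round(3).tolist(),np.degrees(p[2]).round(1)) for p in ps])
    # basket frame
    for p in ps[1:]:
        d=p[:2]-np.array([.525,-.274]); a=np.radians(-2.8); print((d@[np.cos(a),np.sin(a)]).round(3),(d@[-np.sin(a),np.cos(a)]).round(3),end=' | ')
    print()
    print([(d['location'],round(d['p'],2),onplane(I,d['location'],0).round(3)) for d in env.tip_of('flat_tin',I)[:2]])
for lo in(0,):
  s=ims[1]; h=cv2.cvtColor(s['color'],cv2.COLOR_BGR2HSV); m=(h[...,1]<60)&(h[...,2]>60); ys,xs=np.nonzero(m[180:225,205:245]); print(len(ys),xs.min()+205,xs.max()+205,ys.min()+180,ys.max()+180)
cv2.imwrite('pics/n.png',np.hstack([i['color'][100:340,140:490] for i in ims]))
print(env.observe()['position'],env.observe()['time_s'])
E
```

```text
t 815.0 [6017] [([0.568, 0.182], np.float64(96.7)), ([0.588, -0.207], np.float64(87.7)), ([0.469, -0.208], np.float64(86.8)), ([0.464, -0.334], np.float64(89.2))]
0.06 0.07 | -0.059 0.063 | -0.058 -0.063 | 
[([406.1, 242.1], 0.66, array([ 0.525, -0.28 ,  0.   ])), ([167.1, 204.7], 0.65, array([0.551, 0.32 , 0.   ]))]
s 603.0 [3576] [([0.565, 0.179], np.float64(97.3)), ([0.588, -0.215], np.float64(92.5)), ([0.465, -0.231], np.float64(89.1)), ([0.462, -0.333], np.float64(88.1))]
0.06 0.062 | -0.062 0.04 | -0.06 -0.062 | 
[([280.2, 350.5], 0.79, array([0.546, 0.32 , 0.   ]))]
379 205 244 191 217
[0.33822698 0.31427941 0.18357569] 55.8
```

```bash
python3 - <<'E'
from h import *
S=cv2.imread('pics/side0.png').astype(int);T=cv2.imread('pics/top0.png').astype(int)
for n,I0 in(('side',S),('top',T)):
    im=env.get_image(n); d=np.abs(im['color'].astype(int)-I0).sum(2)
    C=[(.693+a,.031+b,z) for a in(-.024,.024) for b in(-.015,.015) for z in(.13,.186)]
    P=np.array([proj(im,c) for c in C]); m=np.zeros(d.shape,np.uint8); cv2.fillConvexPoly(m,cv2.convexHull(P.round().astype(np.int32)),1)
    x0,y0=P.min(0).astype(int)-8; x1,y1=P.max(0).astype(int)+9
    h=cv2.cvtColor(im['color'],cv2.COLOR_BGR2HSV); g=(h[...,1]<70)
    print(n,P.round().astype(int).tolist())
    for r in range(y0,y1,2): print(r,''.join('#' if g[r,c] else ('+' if m[r,c] else '.') for c in range(x0,x1)))
E
python3 lid.py | head -2
```

```text
side [[238, 206], [236, 190], [237, 216], [234, 200], [219, 205], [216, 189], [217, 215], [214, 199]]
181 .................................###......
183 .................................###......
185 .................................####.....
187 .................................####.....
189 ...........+++++++++++............###.....
191 ...........##########++++++##+#+..####....
193 ..........+#####################..####....
195 ..........######################+.####....
197 .........##############################...
199 .........#################################
201 #........#################################
203 #.........######+++++++++#################
205 ##........#####+++++++++++################
207 ##........#####+++++++++++++######........
209 ##.........###+++++++++++++++####+........
211 #..........###+++++++++++++++####+........
213 ............#+++++++++++++++++###.........
215 ............++++++++++++++++++##+.........
217 .............................##...........
219 ..........................................
221 ..........................................
223 .......
[... 896 characters left out ...]
+++++++++...........
159 ..................................
161 ..................................
163 ..................................
165 ..................................
[0.3385 0.3142 0.1837] [ 0.32  0.54 -0.05]
[(270, 143, 77), (273, 144, 113), (276, 144, 95), (279, 143, 76), (282, 143, 95), (285, 144, 112), (288, 144, 113), (291, 144, 111), (294, 144, 114), (297, 144, 112), (300, 144, 112), (303, 143, 82), (306, 144, 74), (309, 144, 75), (312, 143, 73), (315, 150, 76), (318, 18, 160), (321, 18, 106), (324, 18, 112), (327, 17, 117), (330, 11, 179), (333, 8, 195), (336, 4, 194), (339, 7, 194), (342, 6, 196), (345, 8, 193), (348, 5, 196), (351, 9, 195), (354, 5, 185), (357, 126, 140)]
```

```bash
python3 -c "
from rig import env
print(env.close_job())"
```

```text
the job is handed in; nothing more can be done
None
```

The job is handed in after about 56 s of robot time, with no verdict returned. My last camera measurements show the three light boxes upright in the basket, the hanger astride the rail, and the heavy box upright on the mat with its lid shut.

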